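# Dock the bento box in the trolley corner and latch the keeper

### The arm

A 6-joint arm with a two-finger parallel gripper is mounted at the origin on the work surface. World frame = base frame: x ahead of the robot, y to its left, z up, the work surface at z = 0. Lengths are in m, angles in rad, forces in N, time in s.
With the tool pointing down it reaches from about 0.3 to 0.875 m from the base axis. Payload 6.4 kg.
Tool frame: the origin (TCP) lies at the very end of the fingers, on their centre line; the grasp point (between the pads) lies 19 mm behind it (ctrl.tcp_to_grasp is the distance from the TCP to the grasp point, in m); z points along the fingers, y is the direction in which the jaws open and shut (so a half turn about z gives the same grasp; the last joint's range is limited). The gripper opens to 85 mm and grips with 20 to 120 N. Pads are 22 mm wide; open, the fingers measure 114 mm over their backs; the gripper's body (76 mm by 85 mm) begins 54 mm behind the grasp point. The pads swing forward as they close: fully open they stand 13 mm farther back than shut.
Start: joints at [-1.447, 0.181, 1.607, -0, 1.354, -0.206], TCP at [0.186, -0.544, 0.231] pointing down, gripper open.
Joint ranges: [-2.99, 2.99], [-0.89, 2.07], [0.3, 2.58], [-1.14, 4.28], [0, 2.63], [-3.12, 3.12]. Speed limits (rad/s): [2.57, 2.57, 3.01, 3.14, 3.14, 3.14].

### API

Orientations are given as a unit quaternion [w, x, y, z].
In Python, from bench import ctrl gives the robot as it stands. The module is installed in compiled form; this text tells all that it offers.
- The arm moves only by the tool drive_tool, never from a script. Its argument "deltas" is a list of rows, each an object with "slide": the shift along the tool's x, y, z as a fraction of full scale, a list of three; "delta_rot": the turn, a rotation vector about the tool's x, y, z as a fraction of full scale, a list of three; "hand": the opening, from 0 (shut) to 1 (fully open). In form: [{"slide": [tx, ty, tz], "delta_rot": [wx, wy, wz], "hand": hand}, ...]. A call has exactly 5 rows; each row shifts and turns the commanded pose from where the row before left it, along the tool's axes as they then stand; what a row does not reach is not made up. Full scale, the value 1, is 50 mm for a shift and 180 degrees for a turn. A row lasts 1/8 s, in which the tool goes at most 62.5 mm and 10.7 degrees, less where a joint would pass 70% of its speed; a pose out of reach is approached as far as the arm can. A call with a number of a shift or a turn outside -1 to 1 is refused whole. A call with a gripper value outside its range is refused whole. The fingers move at their own pace and stop on an object; the grip force is fixed at half the most. Time passes only in rows, so rows that do not move let the fingers close, or fill a call up. It gives the time, the measured TCP pose, the force and the opening at its end, in the units of the state.
- ctrl.get_obs(): the state, without advancing time (a new reading comes with each control period).
- ctrl.camera(name): name is "scene" or "top" or "wrist"; returns a dict with "frame" (480x640x3 uint8, red, green, blue), "mtx" (3x3 intrinsics, pixels), "R" (3x3) and "t" (3): a world point X has camera coordinates R X + t. Camera axes: x right, y down, z forward; pixel columns grow to the right and rows downward; lengths in m; the calibration is good to about 2 mm. A picture is of the moment at which its call begins. There is no depth.
- ctrl.hand_in(): hands the job in, once; it reports no verdict.
The state is a dict: "time_s": time; "q": joint angles; "dq": joint speeds; "joint_efforts": joint torques, N m; "eef_pos": TCP position; "eef_rot": TCP orientation; "wrist_force": force on the tool from outside, world axes, zero at the start; "torque": the same for the moment, N m; "opening": opening from 0.0 (shut) to 1.0 (fully open).
Only numpy, scipy, OpenCV 4.12 (cv2) and the standard library are available. Lean on these libraries where they do the work, as an engineer would, in place of code of your own. Each camera call takes 0.05 s, during which the arm holds its last target.

### The job

Slide the bento box into the corner of the two dark wooden rails so that it beds square and flush: first lean it against the short side rail with a firm push of about 20 N held for a moment, then push it the same way against the long far rail, and then swing the aluminium keeper bar fully shut round it until it clicks into its detent. Do not ram the box or tip it over, and leave the mortar, the glass cloche and the bottle opener where they are.

Things in the scene. Friction and masses are not known exactly. Their poses are not given: they have to be found in the camera images.
- bento: loose bento box, blue, white clip-on lid, orange clips, about 0.4 kg, 100 mm along its x, 150 along its y, 48 high, upright sides: too wide for the gripper, so it is pushed. Origin: centre of its underside, z up. Its +x face belongs against the far rail, its -y face against the side rail; docked, its centre is at x = -50, y = +75 mm in the frame of dock.
- dock: fixed: two dark wooden rails 16 mm thick, 26 high. Origin: the inner corner where they meet, at trolley-top height; z up. The far rail's inner face is the plane x = 0, from y = -16 to +230 mm; the side rail's is the plane y = 0, from x = 0 to -96 mm. The box parks at x < 0, y > 0 (thin cork-coloured inlay). A black detent housing, 30 x 24 x 42 mm high, stands at x = -101, y = -100 mm.
- far_rail: the long rail of the dock, 246 mm long, 16 thick, 26 high, fixed; the box's +x face goes against it. Origin: middle of its underside, at x = 8, y = 107 mm in the frame of dock
- side_rail: the short rail of the dock, 96 mm long, 16 thick, 26 high, fixed; the box's -y face goes against it. Origin: middle of its underside, at x = -48, y = -8 mm in the frame of dock
- bento_far_right (a point): bottom corner of the bento box at its own +x, -y (50, -75, 0 mm): belongs in the inner corner of the dock, at the origin of dock
- bento_far_left (a point): bottom corner of the bento box at its own +x, +y (50, 75, 0 mm): belongs against the far rail
- bento_near_right (a point): bottom corner of the bento box at its own -x, -y (-50, -75, 0 mm): belongs against the side rail
- keeper (a joint): angle of the keeper bar in rad: 0 = shut, along the dock's +y across the near face of the docked box; grows as it swings open, anticlockwise from above (1.57: along the dock's -x), to 2.15. It stays where it is left; a sprung ball on its tail makes it click over near 0.4 to 0.2 rad (some 4 N at the knob) and holds it shut.
- keeper_pivot (a point): hinge axis (upright) of the keeper, at x = -110, y = -34 mm in the frame of dock. Aluminium bar 14 mm wide, from 28 to 42 mm above the trolley top, reaching 197 mm from the axis; its end toe, 10 mm thick, when shut points 25 mm forward round the box's free corner. 3 mm play all round a docked box; it cannot shut on a box that is not home. Tail 46 mm.
- keeper_knob (a point): grip point on the red upright round knob of the keeper bar (18 mm diameter, from 42 to 86 mm above the trolley top); the point is on its axis, 70 mm above the trolley top and 130 mm from the hinge axis
- mortar: bystander: white ceramic mortar, 120 mm wide, 85 mm high, with its pestle leaning out of it to 145 mm; origin: centre of its underside
- cloche: bystander: glass cloche, 150 mm wide, 174 mm high, standing on a white plastic lazy susan turntable (260 mm wide, 26 mm high); origin: centre of its underside
- opener: bystander: flat stainless bottle opener, 34 x 162 mm, 5 mm thick, lying on the trolley top; origin: middle of its handle, length along its y
Mind the look-alikes: they are no part of the job. Of the things that look like the bento, the smaller one is meant.

How it is judged:
On the way, in this order (a step that is already met when the one before it is completed fails the run):
1. the box is pressed flush against the side rail, with over 7 N for a moment, keeper open (y of bento_far_right in the frame of dock between -0.0025 and 0.0025 m and y of bento_near_right in the frame of dock between -0.0025 and 0.0025 m and angle between bento's own z axis and vertical below 0.03 rad and height (world z) of bento below 0.003 m and contact force between bento and side_rail above 7 N and value of joint keeper above 0.5 rad), for 0.1 s.
2. the box, flush against both rails, is pressed against the far rail with over 7 N for a moment, keeper open (x of bento_far_right in the frame of dock between -0.0025 and 0.0025 m and x of bento_far_left in the frame of dock between -0.0025 and 0.0025 m and y of bento_far_right in the frame of dock between -0.0025 and 0.0025 m and y of bento_near_right in the frame of dock between -0.0025 and 0.0025 m and angle between bento's own z axis and vertical below 0.03 rad and height (world z) of bento below 0.003 m and contact force between bento and far_rail above 7 N and value of joint keeper above 0.5 rad), for 0.1 s.
3. the keeper is shut in its detent round the flush box (x of bento_far_right in the frame of dock between -0.0025 and 0.0025 m and x of bento_far_left in the frame of dock between -0.0025 and 0.0025 m and y of bento_far_right in the frame of dock between -0.0025 and 0.0025 m and y of bento_near_right in the frame of dock between -0.0025 and 0.0025 m and angle between bento's own z axis and vertical below 0.03 rad and height (world z) of bento below 0.003 m and value of joint keeper below 0.06 rad), for 0.2 s.
At the end, for the whole second after the job is handed in: The box stands level on the trolley top with its three listed bottom corners within 2.5 mm of the rail faces they belong against (so no gap over 2.5 mm along either rail), at rest, the keeper joint below 0.06 rad (in its detent), and the mortar, cloche and opener within 20 mm of where they began (all of step 3 and linear speed of bento below 0.01 m/s and distance of each of mortar, cloche, opener from where it was at the start of the episode below 0.02 m); the robot touches nothing.
It fails at once if the box is rammed against the rails or keeper with more than 40 N (contact force between bento and dock above 40 N).
It fails at once if the box is tipped by more than 0.3 rad (angle between bento's own z axis and vertical above 0.3 rad).
It fails at once if the mortar is shoved more than 20 mm (distance of mortar from where it was at the start of the episode above 0.02 m).
It fails at once if the cloche is shoved more than 20 mm (distance of cloche from where it was at the start of the episode above 0.02 m).
It fails at once if the bottle opener is shoved more than 20 mm (distance of opener from where it was at the start of the episode above 0.02 m).
It also fails if it takes over 72 s, if anything falls off the work surface, if the arm or the gripper's body presses on something with over 40 N, if the wrist force passes 120 N, or if a joint passes its speed limit or range.

## Working session

There is one attempt and no reset: what is moved stays moved. The work goes in short steps, Python scripts to look and compute and a tool call to move; the robot and the scene stay as the last step left them, time stands still between calls to the robot, and variables do not carry over. Pictures are saved under pics/ and viewed, and the job is handed in when it is done.

Besides the shell and the picture viewer there is one more tool, called after "Emit:" by a JSON object that holds its "method" and its "body". drive_tool: Moves the arm, as the interface text tells. Its arguments: {"type":"object","properties":{"deltas":{"type":"array","items":{"type":"object","properties":{"slide":{"type":"array","items":{"type":"number"}},"delta_rot":{"type":"array","items":{"type":"number"}},"hand":{"type":"number"}}}}},"required":["deltas"]}

```bash
mkdir -p pics; cat > h.py <<'E'
import numpy as np, cv2
from bench import ctrl
def snap(n,tag):
    c=ctrl.camera(n); cv2.imwrite(f'pics/{tag}.png',c['frame'][:,:,::-1]); np.savez(f'pics/{tag}.npz',**c); return c
def ray(c,u,v,z):
    K,R,t=c['mtx'],c['R'],c['t']; d=R.T@np.linalg.solve(K,[u,v,1]); o=-R.T@t
    return o+d*(z-o[2])/d[2]
def proj(c,X):
    p=c['mtx']@(c['R']@np.array(X)+c['t']); return p[:2]/p[2]
def load(tag): return dict(np.load(f'pics/{tag}.npz'))
E
python3 - <<'E'
from h import *
for n in ['scene','top','wrist']:
    c=snap(n,n+'0'); print(n,c['mtx'][0,0],-c['R'].T@c['t'])
o=ctrl.get_obs(); print(o)
E
```

```text
scene 595.5896090492727 [ 1.22854449 -1.07153386  1.36237062]
top 625.0244124761257 [0.14386804 0.02620078 1.98927022]
wrist 354.3083384839212 [ 0.24913734 -0.52274003  0.37265676]
{'time_s': 0.15, 'q': array([-1.44726699e+00,  1.81357010e-01,  1.60777242e+00,  1.10561946e-05,
        1.35378782e+00, -2.06346760e-01]), 'dq': array([ 1.29732840e-03, -1.91587300e-03, -1.43807646e-03,  1.42940077e-03,
       -7.05082889e-05,  1.30079836e-03]), 'joint_efforts': array([ 1.30121582e-03, -4.45264041e+01, -3.51693714e+01, -2.94903784e-04,
        5.88355077e-03, -3.28302804e-05]), 'eef_pos': array([ 0.1861996 , -0.54357892,  0.23060147]), 'eef_rot': array([-6.61508946e-04,  9.86428508e-01,  1.64190009e-01,  3.28101811e-05]), 'wrist_force': array([-0.49938102,  0.13159483,  1.4690686 ]), 'torque': array([0.03067128, 0.02020692, 0.02821751]), 'opening': 1.0014961838451297}
```

View pics/scene0.png

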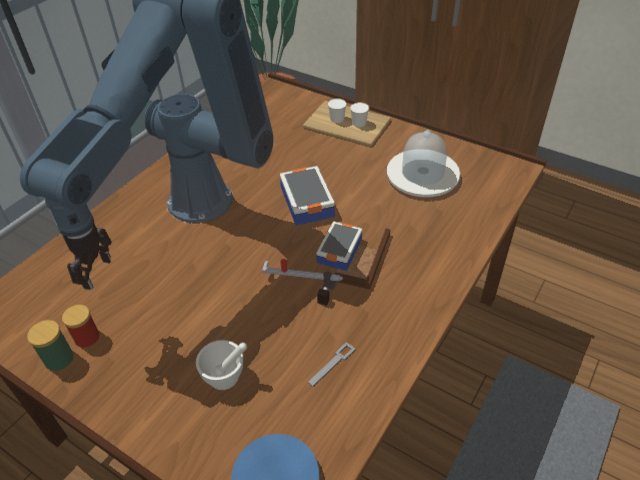

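View pics/top0.png

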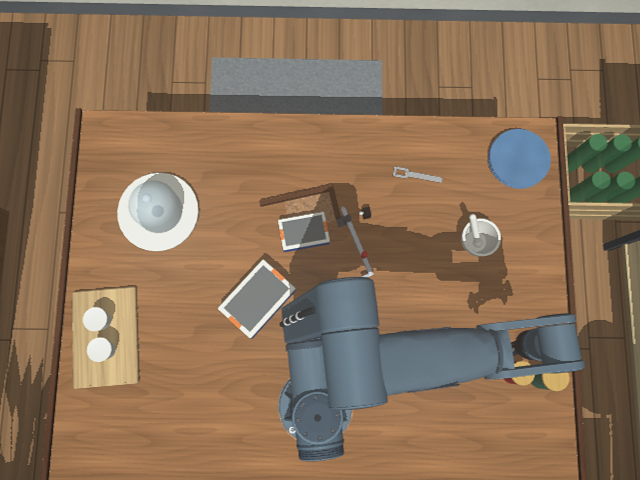

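View pics/wrist0.png

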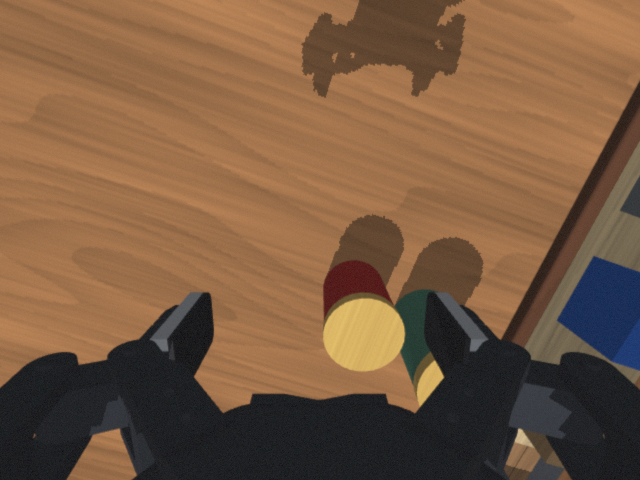

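```bash
python3 - <<'E'
from h import *
c=load('top0'); f=c['frame'][:,:,::-1]
cr=cv2.resize(f[165:290,240:400],None,fx=5,fy=5,interpolation=cv2.INTER_CUBIC); cv2.imwrite('pics/topz.png',cr[:600,:800])
c=load('scene0'); f=c['frame'][:,:,::-1]
cr=cv2.resize(f[210:310,255:400],None,fx=5.5,fy=5.5,interpolation=cv2.INTER_CUBIC); cv2.imwrite('pics/scz.png',cr[:600,:800])
E
```

```text
(no output)
```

View pics/topz.png

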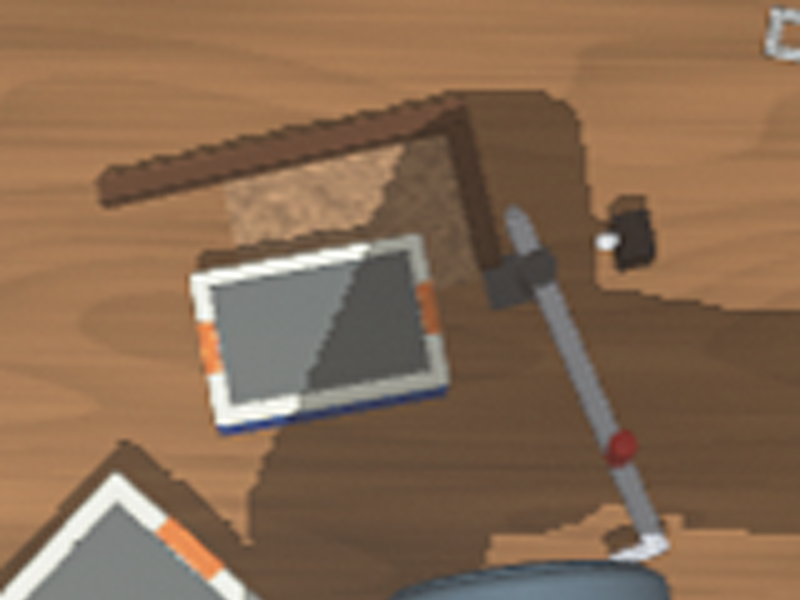

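View pics/scz.png

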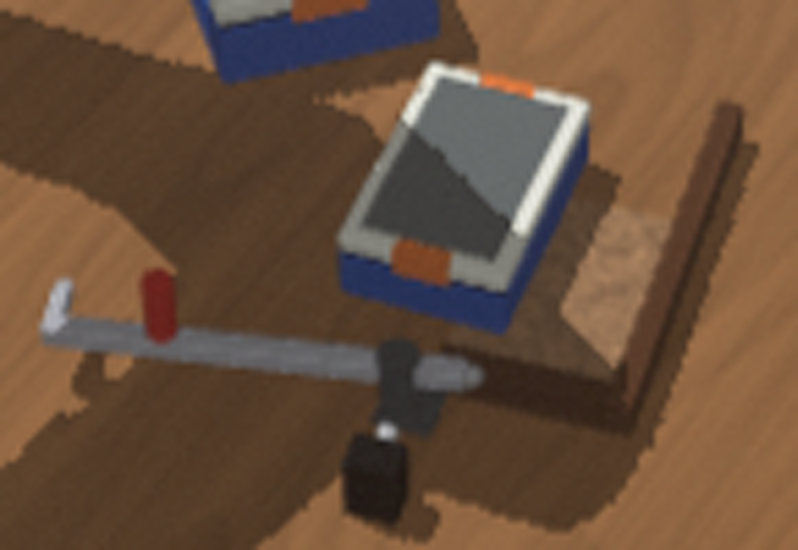

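```bash
python3 - <<'E'
from h import *
c=load('top0')
def P(u,v,z): return ray(c,240+(u+.5)/5-.5,165+(v+.5)/5-.5,z)
def sh(n,a): print(n,np.round(a*1000,1))
A=P(105,207,0);B=P(443,133,0);C=P(490,270,0.026)
sh('far left end floor inner',A);sh('corner',B)
yd=(A-B)[:2]; print('len',np.linalg.norm(yd)); a=np.arctan2(yd[1],yd[0])-np.pi/2; print('dock yaw from far',np.degrees(a))
sh('outer top far left',P(100,172,.026));sh('outer corner',P(467,92,.026)); e=(P(100,172,.026)-P(467,92,.026)); print(np.linalg.norm(e),np.degrees(np.arctan2(e[1],e[0]))-90)
e=P(488,270,.026)-P(448,128,.026); print('side',np.linalg.norm(e),np.degrees(np.arctan2(e[1],e[0]))-180)
# box lid corners z=.048
L=[P(*p,.048) for p in [(190,275),(421,235),(447,386),(218,430)]]
for p in L: sh('lid',p)
for i in range(4): d=L[(i+1)%4]-L[i]; print(np.linalg.norm(d),np.degrees(np.arctan2(d[1],d[0])))
k=P(537,270,.042); sh('pivot',k); kn=P(623,443,.086); sh('knobtop',kn); print(np.linalg.norm((kn-k)[:2]))
d=kn-k; print('bar dir',np.degrees(np.arctan2(d[1],d[0])))
sh('centre',sum(L)/4)
E
```

```text
far left end floor inner [628.9 187.3   0. ]
corner [682.7 -33.4   0. ]
len 0.2271290712745542
dock yaw from far 13.694971670390014
outer top far left [645.8 189.1  26. ]
outer corner [703.5 -48.   26. ]
0.24401357214166736 13.675470293179742
side 0.09777550133159273 -344.17922498058715
lid [573.7 128.   48. ]
lid [602.2 -18.6  48. ]
lid [504.5 -36.1  48. ]
lid [474.  107.8  48. ]
0.14935554767520132 -78.97841157876834
0.09924451797238568 -169.82803404312585
0.14715218420567808 101.966091355432
0.10166203381965926 11.445267530439752
pivot [581.9 -93.1  42. ]
knobtop [ 463.4 -144.    86. ]
0.12894341140149046
bar dir -156.76142736186776
centre [538.6  45.3  48. ]
```

Emit:
{"method": "drive_tool", "body": {"deltas": [{"slide": [0.8,-0.82,0],"delta_rot": [0,0,0],"hand": 1},{"slide": [0.8,-0.82,0],"delta_rot": [0,0,0],"hand": 1},{"slide": [0.8,-0.82,0],"delta_rot": [0,0,0],"hand": 1},{"slide": [0.8,-0.82,0],"delta_rot": [0,0,0],"hand": 1},{"slide": [0.8,-0.82,0],"delta_rot": [0,0,0],"hand": 1}]}}

```text
time_s: 0.78
eef_pos: [0.3095, -0.2835, 0.2312]
eef_rot: [0.0, 0.986, 0.164, 0.0]
wrist_force: [1.4, -0.4, 0.3]
opening: 1.0
```

Emit:
{"method": "drive_tool", "body": {"deltas": [{"slide": [0.8,-0.82,0],"delta_rot": [0,0,0],"hand": 1},{"slide": [0.8,-0.82,0],"delta_rot": [0,0,0],"hand": 1},{"slide": [0.8,-0.82,0],"delta_rot": [0,0,0],"hand": 1},{"slide": [0.8,-0.82,0],"delta_rot": [0,0,0],"hand": 1},{"slide": [0.8,-0.82,0],"delta_rot": [0,0,0.028],"hand": 1}]}}

```text
time_s: 1.4
eef_pos: [0.4324, -0.0247, 0.2314]
eef_rot: [0.0, 0.993, 0.12, 0.0]
wrist_force: [0.6, -1.0, 0.6]
opening: 1.001
```

```bash
python3 - <<'E'
from h import *
snap('wrist','w1');snap('top','t1')
E
```

```text
(no output)
```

View pics/w1.png

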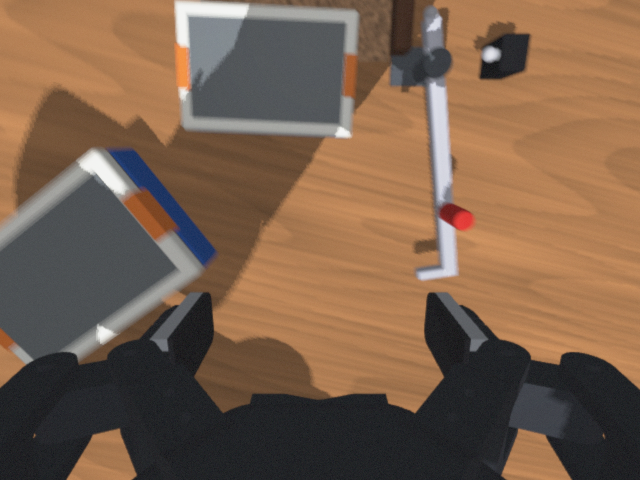

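```bash
python3 - <<'E'
from h import *
c=load('w1')
L=[ray(c,*p,.048) for p in [(176,3),(358,10),(350,137),(183,132)]]
for i in range(4): d=L[(i+1)%4]-L[i]; print(np.round(L[i]*1e3,1),np.linalg.norm(d),np.degrees(np.arctan2(d[1],d[0])))
print('centre',sum(L)/4)
k=ray(c,437,62,.044);kn=ray(c,461,217,.086);print(k,kn,np.linalg.norm((kn-k)[:2]))
print('decoy corner',ray(c,212,252,0.03)); 
for u,v in [(414,10),(414,55)]: print('rail out',ray(c,u,v,.026))
E
```

```text
[574.7 128.1  48. ] 0.14706288220089173 -78.18769117617038
[604.8 -15.9  48. ] 0.09906025494720756 -168.66676223007588
[507.6 -35.3  48. ] 0.14721641978129946 102.1053106865202
[476.8 108.6  48. ] 0.09981444107763918 11.249824953840085
centre [0.54096222 0.04637048 0.048     ]
[ 0.58448927 -0.09147606  0.044     ] [ 0.4667368  -0.13812414  0.086     ] 0.1266557812425903
decoy corner [0.36643895 0.07013893 0.03      ]
rail out [ 0.62357811 -0.06336906  0.026     ]
rail out [ 0.58981246 -0.07420517  0.026     ]
```

Emit:
{"method": "drive_tool", "body": {"deltas": [{"slide": [0.36,-0.43,0],"delta_rot": [0,0,0],"hand": 0.8},{"slide": [0.36,-0.43,0],"delta_rot": [0,0,0],"hand": 0.8},{"slide": [0,0,0.9],"delta_rot": [0,0,0],"hand": 0.8},{"slide": [0,0,0.9],"delta_rot": [0,0,0],"hand": 0.8},{"slide": [0,0,0.9],"delta_rot": [0,0,0],"hand": 0.8}]}}

```text
time_s: 2.12
eef_pos: [0.4564, 0.0233, 0.0951]
eef_rot: [0.0, 0.993, 0.121, 0.0]
wrist_force: [0.2, -0.7, -0.4]
opening: 0.797
```

Emit:
{"method": "drive_tool", "body": {"deltas": [{"slide": [0,0,0.9],"delta_rot": [0,0,0],"hand": 0.8},{"slide": [0,0,0.45],"delta_rot": [0,0,0],"hand": 0.8},{"slide": [0,0,0.35],"delta_rot": [0,0,0],"hand": 0.8},{"slide": [0,0,0],"delta_rot": [0,0.028,0],"hand": 0.8},{"slide": [0,0,0],"delta_rot": [0,0,0],"hand": 0.8}]}}

```text
time_s: 2.75
eef_pos: [0.4547, 0.0234, 0.0106]
eef_rot: [-0.006, 0.992, 0.12, 0.042]
wrist_force: [-0.0, 0.2, -0.3]
opening: 0.802
```

```bash
python3 - <<'E'
from h import *
c=snap('scene','s2');snap('wrist','w2')
f=c['frame'][:,:,::-1]; cv2.imwrite('pics/s2z.png',cv2.resize(f[170:320,230:430],None,fx=4,fy=4,interpolation=cv2.INTER_CUBIC))
E
```

```text
(no output)
```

View pics/s2z.png

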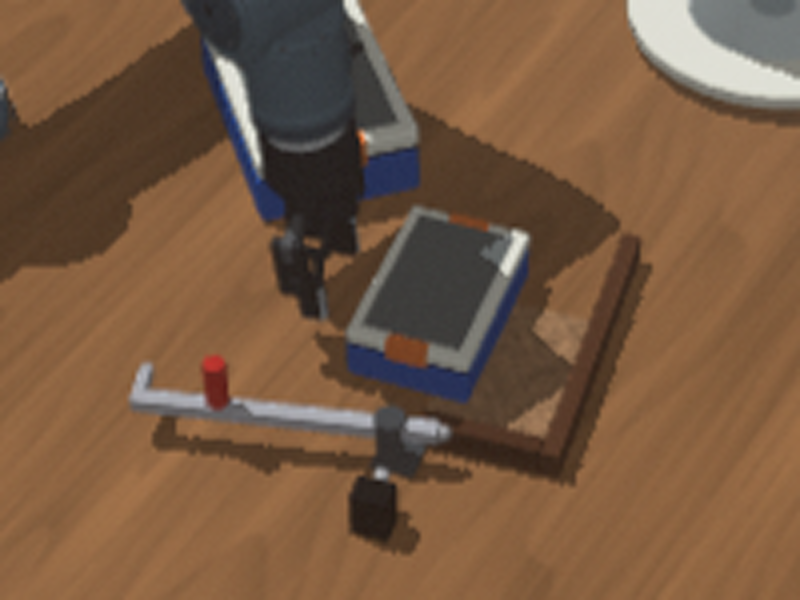

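View pics/w2.png

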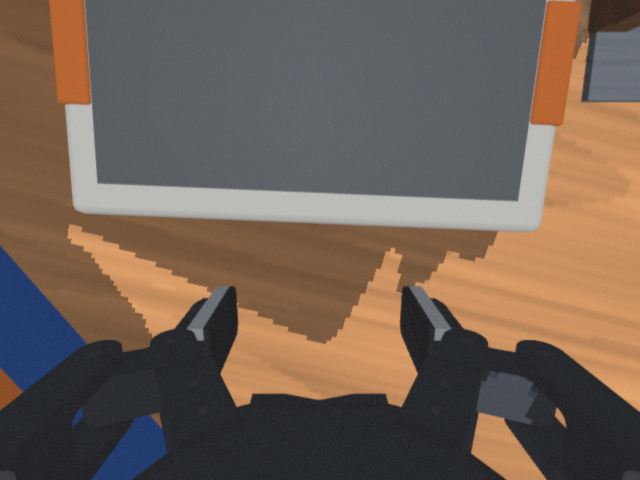

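Emit:
{"method": "drive_tool", "body": {"deltas": [{"slide": [0.25,0,0.021],"delta_rot": [0,0,0],"hand": 0.8},{"slide": [0.15,0,0.013],"delta_rot": [0,0,0],"hand": 0.8},{"slide": [0.1,0,0.008],"delta_rot": [0,0,0],"hand": 0.8},{"slide": [0.1,0,0.008],"delta_rot": [0,0,0],"hand": 0.8},{"slide": [0.15,0,0.013],"delta_rot": [0,0,0],"hand": 0.8}]}}

```text
time_s: 3.48
eef_pos: [0.4926, 0.033, 0.0111]
eef_rot: [-0.006, 0.992, 0.121, 0.043]
wrist_force: [-2.6, 0.2, 0.0]
opening: 0.803
```

Emit:
{"method": "drive_tool", "body": {"deltas": [{"slide": [0.15,0,0.013],"delta_rot": [0,0,0],"hand": 0.8},{"slide": [0.15,0,0.013],"delta_rot": [0,0,0],"hand": 0.8},{"slide": [0.15,0,0.013],"delta_rot": [0,0,0],"hand": 0.8},{"slide": [0.15,0,0.013],"delta_rot": [0,0,0],"hand": 0.8},{"slide": [0.1,0,0.008],"delta_rot": [0,0,0],"hand": 0.8}]}}

```text
time_s: 4.1
eef_pos: [0.5277, 0.0413, 0.0115]
eef_rot: [-0.005, 0.992, 0.121, 0.044]
wrist_force: [-1.8, -0.1, -1.4]
opening: 0.804
```

```bash
python3 - <<'E'
from h import *
c=snap('scene','s3');snap('wrist','w3')
f=c['frame'][:,:,::-1]; cv2.imwrite('pics/s3z.png',cv2.resize(f[170:320,230:430],None,fx=4,fy=4,interpolation=cv2.INTER_CUBIC))
E
```

```text
(no output)
```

View pics/s3z.png

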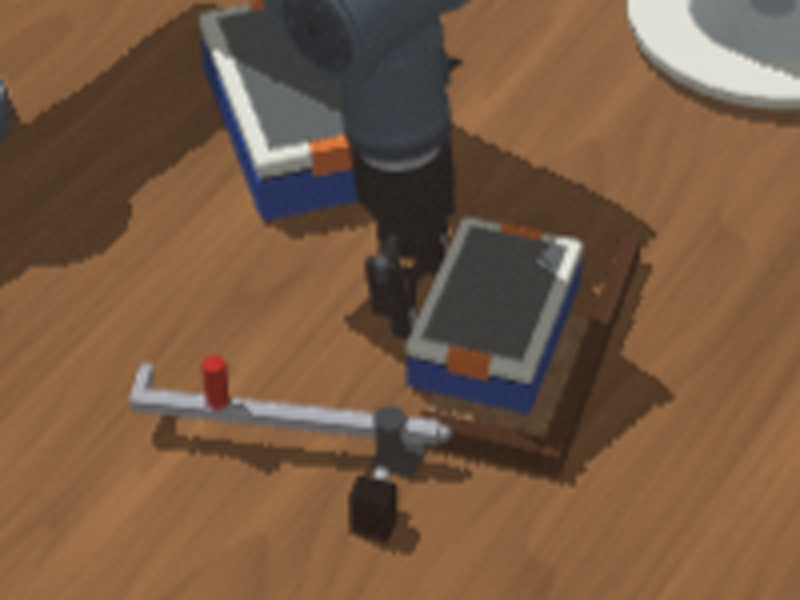

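View pics/w3.png

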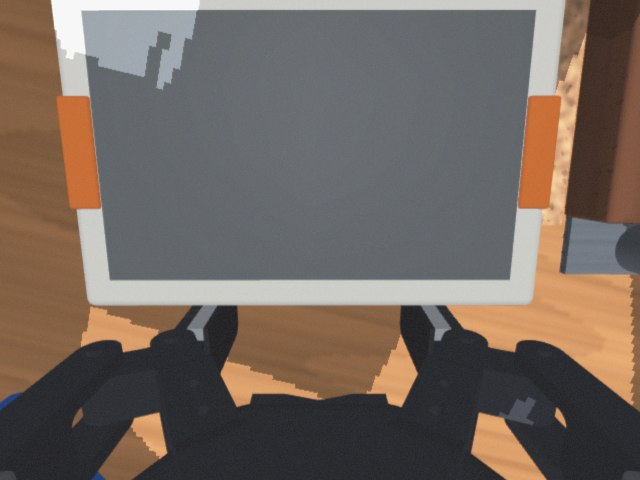

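```bash
cat >> h.py <<'E'
a=np.radians(13.8); O=np.array([.683,-.034]); R2=np.array([[np.cos(a),-np.sin(a)],[np.sin(a),np.cos(a)]])
def dock(p): return np.round(R2.T@(np.array(p)[:2]-O)*1e3,1)
def world(d): return np.round(O+R2@(np.array(d)/1e3),4)
E
python3 - <<'E'
from h import *
c=load('w3')
for p in [(88,303),(533,304)]: print(dock(ray(c,*p,.048)))
print('rail end corner',dock(ray(c,568,215,0.0)), dock(ray(c,605,217,.026)))
for v in (20,100,200): 
  r=c['frame'][v]; print(v,[ (u,r[u].tolist()) for u in range(560,640,8)])
E
```

```text
[-120.4  185.6]
[-120.6   38.9]
rail end corner [-96.4  -2.9] [-94.3   1.4]
20 [(560, [196, 196, 191]), (568, [114, 92, 71]), (576, [149, 116, 90]), (584, [138, 109, 84]), (592, [58, 43, 37]), (600, [61, 46, 38]), (608, [64, 48, 41]), (616, [57, 43, 32]), (624, [61, 45, 37]), (632, [63, 46, 37])]
100 [(560, [200, 119, 71]), (568, [186, 144, 110]), (576, [219, 168, 125]), (584, [65, 47, 38]), (592, [67, 48, 39]), (600, [66, 48, 40]), (608, [73, 53, 46]), (616, [74, 53, 44]), (624, [99, 69, 56]), (632, [129, 87, 65])]
200 [(560, [236, 194, 148]), (568, [68, 49, 41]), (576, [69, 51, 42]), (584, [68, 49, 39]), (592, [67, 49, 39]), (600, [74, 55, 46]), (608, [88, 61, 49]), (616, [127, 85, 64]), (624, [133, 91, 68]), (632, [129, 87, 66])]
```

Emit:
{"method": "drive_tool", "body": {"deltas": [{"slide": [0.08,0,0.007],"delta_rot": [0,0,0],"hand": 0.8},{"slide": [0.08,0,0.007],"delta_rot": [0,0,0],"hand": 0.8},{"slide": [-0.4,0,-0.034],"delta_rot": [0,0,0],"hand": 0.8},{"slide": [0,0,-0.8],"delta_rot": [0,-0.027,0],"hand": 0.5},{"slide": [0,0,-1],"delta_rot": [0,0,0],"hand": 0.3}]}}

```text
time_s: 4.82
eef_pos: [0.5125, 0.0375, 0.1021]
eef_rot: [-0.0, 0.993, 0.12, 0.001]
wrist_force: [1.3, 0.0, 0.5]
opening: 0.382
```

Emit:
{"method": "drive_tool", "body": {"deltas": [{"slide": [0,0,-0.8],"delta_rot": [0,0,-0.055],"hand": 0.3},{"slide": [0,0,0],"delta_rot": [0,0,-0.055],"hand": 0.3},{"slide": [0,0,0],"delta_rot": [0,0,-0.055],"hand": 0.3},{"slide": [0,0,0],"delta_rot": [0,0,-0.055],"hand": 0.3},{"slide": [0,0,0],"delta_rot": [0,0,-0.055],"hand": 0.3}]}}

```text
time_s: 5.45
eef_pos: [0.5128, 0.0375, 0.1419]
eef_rot: [0.001, 0.85, 0.528, 0.003]
wrist_force: [-0.6, -0.6, -1.0]
opening: 0.301
```

Emit:
{"method": "drive_tool", "body": {"deltas": [{"slide": [0,0,0],"delta_rot": [0,0,-0.055],"hand": 0.3},{"slide": [0,0,0],"delta_rot": [0,0,-0.055],"hand": 0.3},{"slide": [0,0,0],"delta_rot": [0,0,-0.055],"hand": 0.3},{"slide": [0,0,0],"delta_rot": [0,0,-0.055],"hand": 0.3},{"slide": [0,0,0],"delta_rot": [0,0,0],"hand": 0.3}]}}

```text
time_s: 6.08
eef_pos: [0.5126, 0.0374, 0.1417]
eef_rot: [0.002, 0.623, 0.782, 0.002]
wrist_force: [-0.2, -0.4, 0.7]
opening: 0.302
```

```bash
python3 - <<'E'
from h import *
o=ctrl.get_obs(); p=o['eef_pos'];print(p,dock(p),o['eef_rot'],o['q'],o['wrist_force'])
print(np.degrees(2*np.arctan2(o['eef_rot'][2],o['eef_rot'][1])))
snap('wrist','w4');snap('top','t4')
E
```

```text
[0.51260044 0.03743185 0.14171672] [-148.4  110. ] [0.00165979 0.62347237 0.78184155 0.00180217] [-1.59320776e-01  1.43893435e-01  1.84367939e+00  1.65166770e-03
  1.14935779e+00 -3.84432202e-01] [-0.1718805  -0.36649144  0.65842139]
102.85942381160699
```

View pics/w4.png

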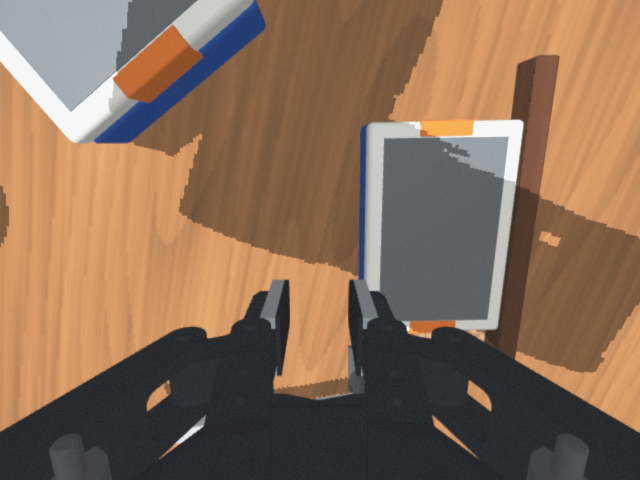

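View pics/t4.png

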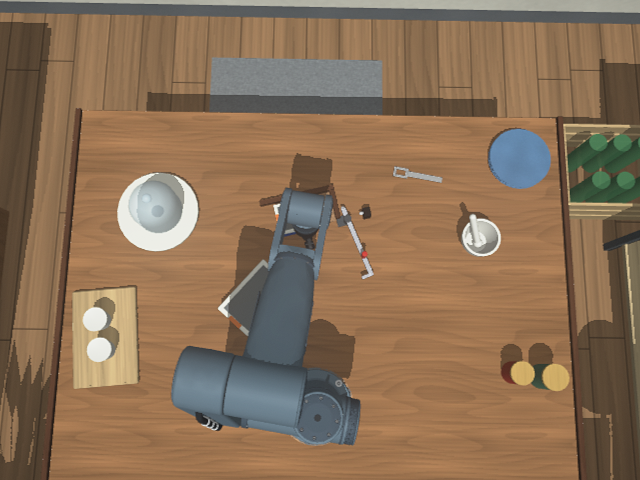

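```bash
python3 - <<'E'
from h import *
c=load('w4')
L=[ray(c,*p,.048) for p in [(369,125),(522,121),(497,329)]]
for l in L: print('lid',dock(l))
for i in (0,1):
  d=L[i+1]-L[i];print(np.linalg.norm(d),np.degrees(np.arctan2(d[1],d[0])))
print('rail end top',dock(ray(c,536,56,.026)),dock(ray(c,558,57,.026)),'outer low',dock(ray(c,514,359,.026)))
print('rail floor', dock(ray(c,517,67,0)))
E
```

```text
lid [-114.8  185.8]
lid [-17.7 186.6]
lid [-16.5  39.6]
0.09706073341191197 14.30767570922106
0.1470061762787961 -75.74925639417067
rail end top [ -1.8 228.6] [ 13.  227.8] outer low [13.2 -1.2]
rail floor [1.000e-01 2.267e+02]
```

Emit:
{"method": "drive_tool", "body": {"deltas": [{"slide": [0,0,0],"delta_rot": [0,0,-0.0055],"hand": 0.3},{"slide": [0.8,0.6,0],"delta_rot": [0,0,0],"hand": 0.3},{"slide": [0.8,0.6,0],"delta_rot": [0,0,0],"hand": 0.3},{"slide": [0.8,0.56,0],"delta_rot": [0,0,0],"hand": 0.3},{"slide": [0.05,0,0.8],"delta_rot": [0,0,0],"hand": 0.3}]}}

```text
time_s: 6.8
eef_pos: [0.572, 0.181, 0.1047]
eef_rot: [0.004, 0.615, 0.788, 0.005]
wrist_force: [0.7, -0.6, 0.0]
opening: 0.3
```

Emit:
{"method": "drive_tool", "body": {"deltas": [{"slide": [0,0,0.8],"delta_rot": [0,0,0],"hand": 0.3},{"slide": [0,0,0.6],"delta_rot": [0,0,0],"hand": 0.3},{"slide": [0,0,0.44],"delta_rot": [0,0,0],"hand": 0.3},{"slide": [0,0,0],"delta_rot": [0,-0.027,0],"hand": 0.3},{"slide": [0,0,0],"delta_rot": [0,0,0],"hand": 0.3}]}}

```text
time_s: 7.42
eef_pos: [0.5676, 0.1786, 0.0091]
eef_rot: [0.034, 0.615, 0.787, -0.025]
wrist_force: [-0.5, 0.8, 0.9]
opening: 0.302
```

```bash
cat > st.py <<'E'
from h import *
from scipy.spatial.transform import Rotation as Rr
o=ctrl.get_obs(); p=o['eef_pos'];w,x,y,z=o['eef_rot'];M=Rr.from_quat([x,y,z,w]).as_matrix()
print('t',round(o['time_s'],2),'dock',dock(p),'z',round(p[2],4),'toolz',np.round(M[:,2],3),'yaw',round(np.degrees(np.arctan2(M[1,0],M[0,0])),2))
f=o['wrist_force'];print('F dock',np.round(R2.T@f[:2],1),round(f[2],1),'q6',o['q'][5])
E
python3 - <<'E'
import st
from h import *
snap('wrist','w5')
c=snap('scene','s5')
f=c['frame'][:,:,::-1]; cv2.imwrite('pics/s5z.png',cv2.resize(f[170:320,230:430],None,fx=4,fy=4,interpolation=cv2.INTER_CUBIC))
E
```

```text
t 7.42 dock [-61.4 234. ] z 0.0091 toolz [ 0.023 -0.081 -0.996] yaw 104.02
F dock [-0.3  0.9] 0.9 q6 -0.03325641527876345
```

View pics/s5z.png

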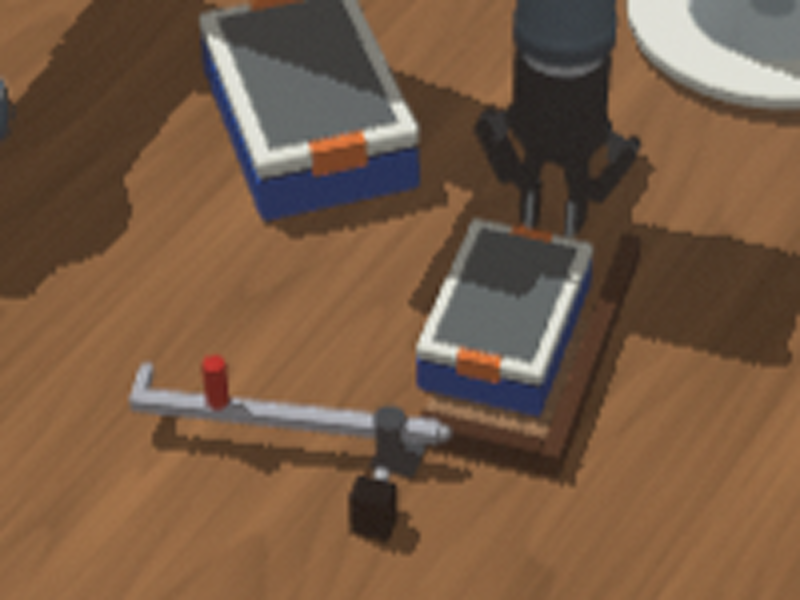

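Emit:
{"method": "drive_tool", "body": {"deltas": [{"slide": [-0.3,0,0.025],"delta_rot": [0,0,0],"hand": 0.3},{"slide": [-0.25,0,0.021],"delta_rot": [0,0,0],"hand": 0.3},{"slide": [-0.1,0,0.008],"delta_rot": [0,0,0],"hand": 0.3},{"slide": [-0.1,0,0.008],"delta_rot": [0,0,0],"hand": 0.3},{"slide": [-0.12,0,0.01],"delta_rot": [0,0,0],"hand": 0.3}]}}

```text
time_s: 8.15
eef_pos: [0.5787, 0.1355, 0.0099]
eef_rot: [0.034, 0.616, 0.787, -0.025]
wrist_force: [-1.1, 3.8, 2.0]
opening: 0.297
```

Emit:
{"method": "drive_tool", "body": {"deltas": [{"slide": [-0.12,0,0.01],"delta_rot": [0,0,0],"hand": 0.3},{"slide": [-0.12,0,0.01],"delta_rot": [0,0,0],"hand": 0.3},{"slide": [-0.1,0,0.008],"delta_rot": [0,0,0],"hand": 0.3},{"slide": [-0.06,0,0.005],"delta_rot": [0,0,0],"hand": 0.3},{"slide": [-0.04,0,0.003],"delta_rot": [0,0,0],"hand": 0.3}]}}

```text
time_s: 8.78
eef_pos: [0.584, 0.1137, 0.0098]
eef_rot: [0.034, 0.616, 0.787, -0.025]
wrist_force: [-1.5, 4.1, 2.0]
opening: 0.299
```

```bash
python3 st.py
```

```text
t 8.78 dock [-60.9 167.1] z 0.0098 toolz [ 0.023 -0.081 -0.996] yaw 103.93
F dock [-0.5  4.4] 2.0 q6 -0.14491754034901294
```

Emit:
{"method": "drive_tool", "body": {"deltas": [{"slide": [-0.02,0,0.002],"delta_rot": [0,0,0],"hand": 0.3},{"slide": [-0.02,0,0.002],"delta_rot": [0,0,0],"hand": 0.3},{"slide": [-0.02,0,0.002],"delta_rot": [0,0,0],"hand": 0.3},{"slide": [-0.01,0,0.001],"delta_rot": [0,0,0],"hand": 0.3},{"slide": [-0.01,0,0.001],"delta_rot": [0,0,0],"hand": 0.3}]}}

```text
time_s: 9.4
eef_pos: [0.5849, 0.1099, 0.0097]
eef_rot: [0.034, 0.616, 0.787, -0.025]
wrist_force: [-2.2, 4.8, 3.3]
opening: 0.301
```

```bash
python3 - <<'E'
import st
from h import *
c=snap('scene','s6')
f=c['frame'][:,:,::-1]; cv2.imwrite('pics/s6z.png',cv2.resize(f[210:300,320:410],None,fx=6.6,fy=6.6,interpolation=cv2.INTER_CUBIC))
E
```

```text
t 9.4 dock [-60.9 163.2] z 0.0097 toolz [ 0.023 -0.081 -0.996] yaw 103.93
F dock [-1.   5.2] 3.3 q6 -0.1515722711917298
```

View pics/s6z.png

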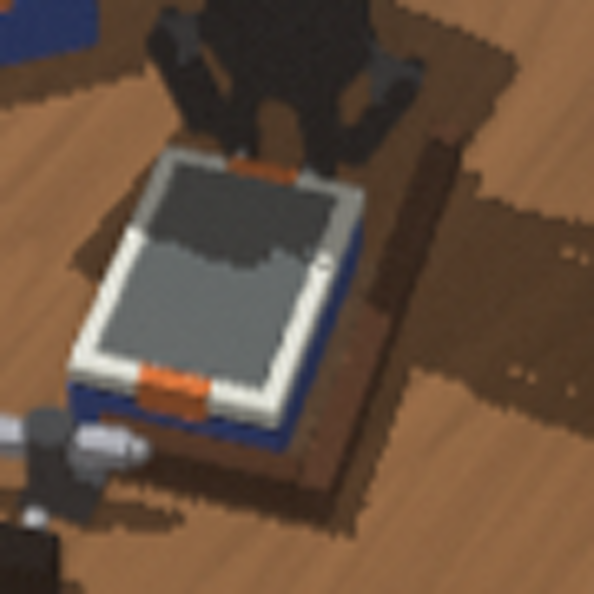

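Emit:
{"method": "drive_tool", "body": {"deltas": [{"slide": [-0.015,0,0.001],"delta_rot": [0,0,0],"hand": 0.3},{"slide": [-0.015,0,0.001],"delta_rot": [0,0,0],"hand": 0.3},{"slide": [-0.01,0,0.001],"delta_rot": [0,0,0],"hand": 0.3},{"slide": [-0.01,0,0.001],"delta_rot": [0,0,0],"hand": 0.3},{"slide": [-0.01,0,0.001],"delta_rot": [0,0,0],"hand": 0.3}]}}

```text
time_s: 10.07
eef_pos: [0.5855, 0.1074, 0.0097]
eef_rot: [0.034, 0.616, 0.787, -0.025]
wrist_force: [-1.8, 6.9, 4.2]
opening: 0.303
```

```bash
python3 st.py
```

```text
t 10.07 dock [-60.9 160.6] z 0.0097 toolz [ 0.023 -0.081 -0.996] yaw 103.92
F dock [-0.1  7.2] 4.2 q6 -0.15663769623689255
```

Emit:
{"method": "drive_tool", "body": {"deltas": [{"slide": [-0.01,0,0],"delta_rot": [0,0,0],"hand": 0.3},{"slide": [-0.01,0,0],"delta_rot": [0,0,0],"hand": 0.3},{"slide": [-0.01,0,0],"delta_rot": [0,0,0],"hand": 0.3},{"slide": [-0.01,0,0],"delta_rot": [0,0,0],"hand": 0.3},{"slide": [-0.01,0,0],"delta_rot": [0,0,0],"hand": 0.3}]}}

```text
time_s: 10.7
eef_pos: [0.5855, 0.1072, 0.0098]
eef_rot: [0.033, 0.616, 0.787, -0.024]
wrist_force: [-3.2, 16.6, 5.2]
opening: 0.299
```

```bash
python3 st.py
```

```text
t 10.7 dock [-61.  160.4] z 0.0098 toolz [ 0.023 -0.078 -0.997] yaw 103.92
F dock [ 0.9 16.9] 5.2 q6 -0.16089226799791606
```

Emit:
{"method": "drive_tool", "body": {"deltas": [{"slide": [-0.01,0,0],"delta_rot": [0,0,0],"hand": 0.3},{"slide": [-0.005,0,0],"delta_rot": [0,0,0],"hand": 0.3},{"slide": [0,0,0],"delta_rot": [0,0,0],"hand": 0.3},{"slide": [0,0,0],"delta_rot": [0,0,0],"hand": 0.3},{"slide": [0,0,0],"delta_rot": [0,0,0],"hand": 0.3}]}}

```text
time_s: 11.32
eef_pos: [0.5855, 0.1072, 0.0098]
eef_rot: [0.033, 0.616, 0.787, -0.023]
wrist_force: [-2.9, 17.0, 4.0]
opening: 0.301
```

```bash
python3 - <<'E'
import st
from h import *
c=snap('scene','s7')
f=c['frame'][:,:,::-1]; cv2.imwrite('pics/s7z.png',cv2.resize(f[210:300,320:410],None,fx=6.6,fy=6.6,interpolation=cv2.INTER_CUBIC))
snap('wrist','w7')
E
```

```text
t 11.32 dock [-61.  160.4] z 0.0098 toolz [ 0.023 -0.077 -0.997] yaw 103.93
F dock [ 1.3 17.2] 4.0 q6 -0.1621824068173785
```

View pics/s7z.png

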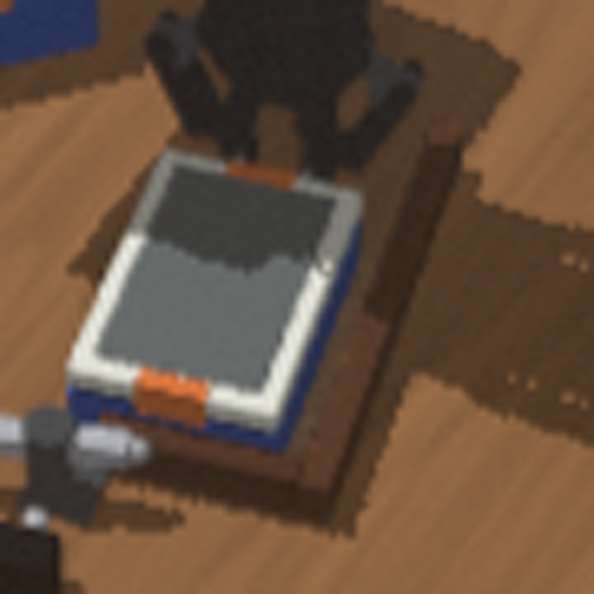

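View pics/w7.png

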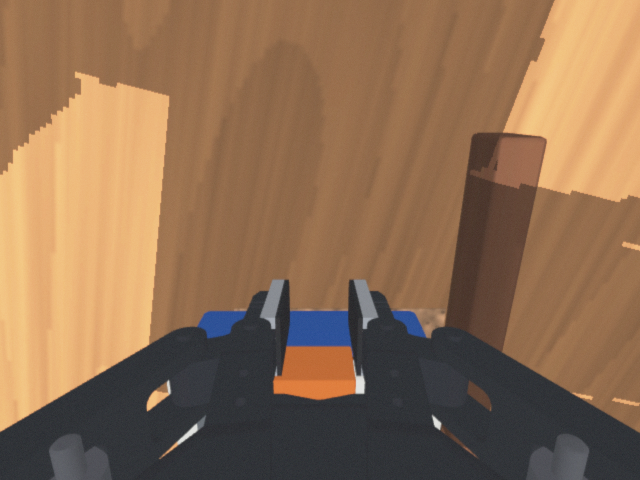

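Emit:
{"method": "drive_tool", "body": {"deltas": [{"slide": [-0.01,0,0],"delta_rot": [0,0,0],"hand": 0.3},{"slide": [-0.01,0,0],"delta_rot": [0,0,0],"hand": 0.3},{"slide": [0,0,0],"delta_rot": [0,0,0],"hand": 0.3},{"slide": [0,0,0],"delta_rot": [0,0,0],"hand": 0.3},{"slide": [0,0,0],"delta_rot": [0,0,0],"hand": 0.3}]}}

```text
time_s: 12.05
eef_pos: [0.5855, 0.1072, 0.0098]
eef_rot: [0.032, 0.616, 0.787, -0.023]
wrist_force: [-3.9, 21.0, 4.5]
opening: 0.302
```

```bash
python3 st.py
```

```text
t 12.05 dock [-61.  160.4] z 0.0098 toolz [ 0.022 -0.076 -0.997] yaw 103.93
F dock [ 1.2 21.3] 4.5 q6 -0.16383926838572133
```

Emit:
{"method": "drive_tool", "body": {"deltas": [{"slide": [0.2,0,0],"delta_rot": [0,0,0],"hand": 0.3},{"slide": [0.5,0,-0.1],"delta_rot": [0,0.025,0],"hand": 0.3},{"slide": [0,0,-1],"delta_rot": [0,0,0],"hand": 0.3},{"slide": [0,0,-1],"delta_rot": [0,0,-0.055],"hand": 0.5},{"slide": [0,0,0],"delta_rot": [0,0,-0.055],"hand": 0.8}]}}

```text
time_s: 12.68
eef_pos: [0.5812, 0.1369, 0.1169]
eef_rot: [0.007, 0.469, 0.883, 0.0]
wrist_force: [0.2, -0.3, -0.7]
opening: 0.693
```

Emit:
{"method": "drive_tool", "body": {"deltas": [{"slide": [0,0,0],"delta_rot": [0,0,-0.055],"hand": 0.8},{"slide": [0,0,0],"delta_rot": [0,0,-0.055],"hand": 0.8},{"slide": [0,0,0],"delta_rot": [0,0,-0.055],"hand": 0.8},{"slide": [0,0,0],"delta_rot": [0,0,-0.055],"hand": 0.8},{"slide": [0,0,0],"delta_rot": [0,0,-0.055],"hand": 0.8}]}}

```text
time_s: 13.3
eef_pos: [0.5775, 0.1366, 0.1116]
eef_rot: [0.002, 0.056, 0.998, -0.003]
wrist_force: [0.4, -0.4, 0.2]
opening: 0.797
```

Emit:
{"method": "drive_tool", "body": {"deltas": [{"slide": [0,0,0],"delta_rot": [0,0,-0.055],"hand": 0.8},{"slide": [0,0,0],"delta_rot": [0,0,-0.055],"hand": 0.8},{"slide": [0,0,0],"delta_rot": [0,0,0],"hand": 0.8},{"slide": [0,0,0],"delta_rot": [0,0,0],"hand": 0.8},{"slide": [0,0,0],"delta_rot": [0,0,0],"hand": 0.8}]}}

```text
time_s: 13.92
eef_pos: [0.5777, 0.1375, 0.112]
eef_rot: [0.002, -0.113, 0.994, -0.003]
wrist_force: [0.9, -0.4, 0.4]
opening: 0.801
```

```bash
python3 - <<'E'
import st
from h import *
snap('wrist','w8')
E
```

```text
t 13.93 dock [-61.4 191.6] z 0.112 toolz [ 0.004 -0.006 -1.   ] yaw -167.07
F dock [ 0.8 -0.6] 0.4 q6 -1.756720941360312
```

View pics/w8.png

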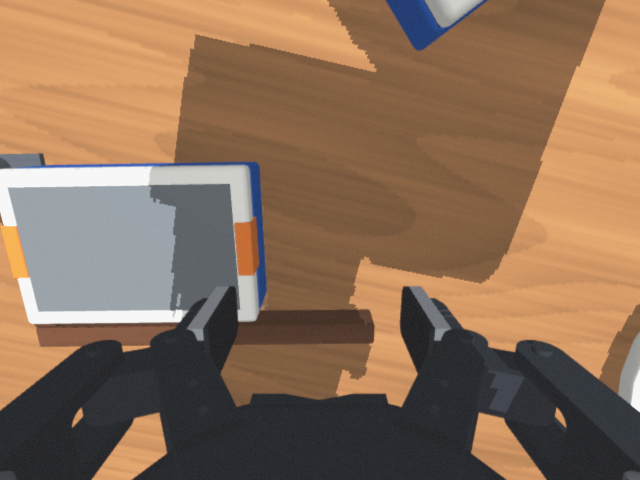

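Emit:
{"method": "drive_tool", "body": {"deltas": [{"slide": [0,0,0],"delta_rot": [0,0,-0.005],"hand": 0.8},{"slide": [0.66,-0.78,0],"delta_rot": [0,0,0],"hand": 0.8},{"slide": [0.66,-0.78,0],"delta_rot": [0,0,0],"hand": 0.8},{"slide": [0.66,-0.78,0],"delta_rot": [0,0,0],"hand": 0.8},{"slide": [0,0,0.6],"delta_rot": [0,0,0],"hand": 0.8}]}}

```text
time_s: 14.6
eef_pos: [0.5112, -0.003, 0.0845]
eef_rot: [0.004, -0.12, 0.993, -0.004]
wrist_force: [0.1, -0.7, 0.2]
opening: 0.8
```

Emit:
{"method": "drive_tool", "body": {"deltas": [{"slide": [0,0,0.8],"delta_rot": [0,0,0],"hand": 0.8},{"slide": [0,0,0.64],"delta_rot": [0,0,0],"hand": 0.8},{"slide": [0,0,0],"delta_rot": [0,-0.027,0],"hand": 0.8},{"slide": [0,0,0],"delta_rot": [0,0,0],"hand": 0.8},{"slide": [0,0,0],"delta_rot": [0,0,0],"hand": 0.8}]}}

```text
time_s: 15.22
eef_pos: [0.5112, -0.0006, 0.0114]
eef_rot: [0.044, -0.121, 0.992, 0.002]
wrist_force: [0.3, 0.0, 0.0]
opening: 0.798
```

```bash
python3 - <<'E'
import st
from h import *
c=snap('scene','s9')
f=c['frame'][:,:,::-1]; cv2.imwrite('pics/s9z.png',cv2.resize(f[200:310,290:410],None,fx=5.4,fy=5.4,interpolation=cv2.INTER_CUBIC))
E
```

```text
t 15.22 dock [-158.9   73.4] z 0.0114 toolz [ 0.087  0.014 -0.996] yaw -166.03
F dock [ 0.3 -0. ] 0.0 q6 -2.1062822938702657
```

View pics/s9z.png

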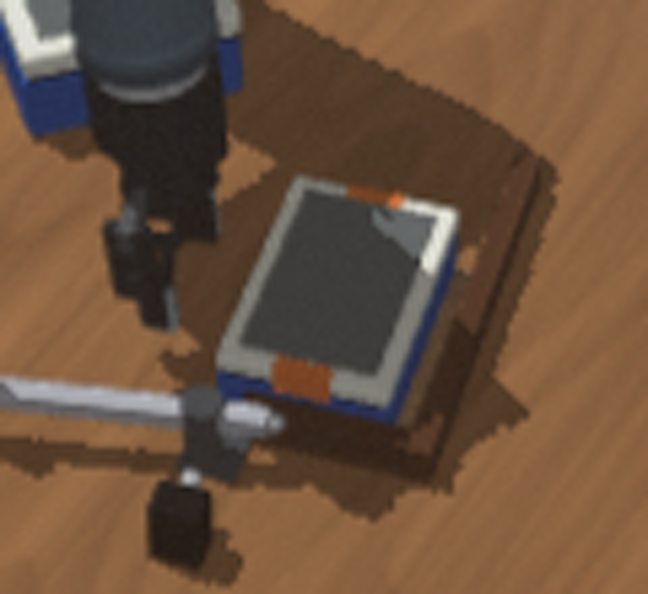

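Emit:
{"method": "drive_tool", "body": {"deltas": [{"slide": [-0.3,0,0.026],"delta_rot": [0,0,0],"hand": 0.8},{"slide": [-0.24,0,0.021],"delta_rot": [0,0,0],"hand": 0.8},{"slide": [-0.1,0,0.009],"delta_rot": [0,0,0],"hand": 0.8},{"slide": [-0.08,0,0.007],"delta_rot": [0,0,0],"hand": 0.8},{"slide": [-0.08,0,0.007],"delta_rot": [0,0,0],"hand": 0.8}]}}

```text
time_s: 15.9
eef_pos: [0.5483, 0.0096, 0.0101]
eef_rot: [0.043, -0.122, 0.992, 0.002]
wrist_force: [-3.9, -0.1, 3.1]
opening: 0.8
```

```bash
python3 st.py
```

```text
t 15.9 dock [-120.4   74.4] z 0.0101 toolz [ 0.084  0.015 -0.996] yaw -166.01
F dock [-3.9  0.8] 3.1 q6 -2.064170808999916
```

Emit:
{"method": "drive_tool", "body": {"deltas": [{"slide": [-0.04,0,0.003],"delta_rot": [0,0,0],"hand": 0.8},{"slide": [-0.04,0,0.003],"delta_rot": [0,0,0],"hand": 0.8},{"slide": [-0.02,0,0.001],"delta_rot": [0,0,0],"hand": 0.8},{"slide": [-0.02,0,0.001],"delta_rot": [0,0,0],"hand": 0.8},{"slide": [-0.01,0,0],"delta_rot": [0,0,0],"hand": 0.8}]}}

```text
time_s: 16.52
eef_pos: [0.5555, 0.011, 0.0106]
eef_rot: [0.044, -0.121, 0.992, 0.002]
wrist_force: [-1.2, -0.9, -1.0]
opening: 0.799
```

```bash
python3 st.py
```

```text
t 16.52 dock [-113.1   74.1] z 0.0106 toolz [ 0.087  0.015 -0.996] yaw -166.03
F dock [-1.4 -0.6] -1.0 q6 -2.057952742611185
```

Emit:
{"method": "drive_tool", "body": {"deltas": [{"slide": [-0.02,0,0.001],"delta_rot": [0,0,0],"hand": 0.8},{"slide": [-0.01,0,0],"delta_rot": [0,0,0],"hand": 0.8},{"slide": [-0.01,0,0],"delta_rot": [0,0,0],"hand": 0.8},{"slide": [-0.01,0,0],"delta_rot": [0,0,0],"hand": 0.8},{"slide": [-0.01,0,0],"delta_rot": [0,0,0],"hand": 0.8}]}}

```text
time_s: 17.15
eef_pos: [0.5577, 0.0117, 0.0108]
eef_rot: [0.043, -0.121, 0.992, 0.002]
wrist_force: [-7.8, -2.1, 1.6]
opening: 0.8
```

```bash
python3 st.py
```

```text
t 17.15 dock [-110.8   74.3] z 0.0108 toolz [ 0.085  0.015 -0.996] yaw -166.02
F dock [-8.1 -0.2] 1.6 q6 -2.0549306446345676
```

Contact; build up to about 20 N.

Emit:
{"method": "drive_tool", "body": {"deltas": [{"slide": [-0.01,0,0],"delta_rot": [0,0,0],"hand": 0.8},{"slide": [-0.01,0,0],"delta_rot": [0,0,0],"hand": 0.8},{"slide": [-0.01,0,0],"delta_rot": [0,0,0],"hand": 0.8},{"slide": [-0.01,0,0],"delta_rot": [0,0,0],"hand": 0.8},{"slide": [0,0,0],"delta_rot": [0,0,0],"hand": 0.8}]}}

```text
time_s: 17.77
eef_pos: [0.5578, 0.0118, 0.0107]
eef_rot: [0.041, -0.122, 0.992, 0.002]
wrist_force: [-13.5, -3.8, 8.4]
opening: 0.798
```

```bash
python3 st.py
```

```text
t 17.77 dock [-110.7   74.4] z 0.0107 toolz [ 0.081  0.015 -0.997] yaw -166.02
F dock [-14.   -0.5] 8.4 q6 -2.0527897939629796
```

Emit:
{"method": "drive_tool", "body": {"deltas": [{"slide": [-0.01,0,-0.01],"delta_rot": [0,0,0],"hand": 0.8},{"slide": [-0.01,0,-0.01],"delta_rot": [0,0,0],"hand": 0.8},{"slide": [-0.01,0,0],"delta_rot": [0,0,0],"hand": 0.8},{"slide": [0,0,0],"delta_rot": [0,0,0],"hand": 0.8},{"slide": [0,0,0],"delta_rot": [0,0,0],"hand": 0.8}]}}

```text
time_s: 18.4
eef_pos: [0.5578, 0.0119, 0.0108]
eef_rot: [0.04, -0.122, 0.992, 0.003]
wrist_force: [-15.0, -7.2, 4.6]
opening: 0.801
```

```bash
python3 - <<'E'
import st
from h import *
c=snap('scene','s10')
f=c['frame'][:,:,::-1]; cv2.imwrite('pics/s10z.png',cv2.resize(f[200:310,290:410],None,fx=5.4,fy=5.4,interpolation=cv2.INTER_CUBIC))
E
```

```text
t 18.4 dock [-110.7   74.4] z 0.0108 toolz [ 0.078  0.015 -0.997] yaw -166.02
F dock [-16.2  -3.4] 4.6 q6 -2.0512451665754647
```

View pics/s10z.png

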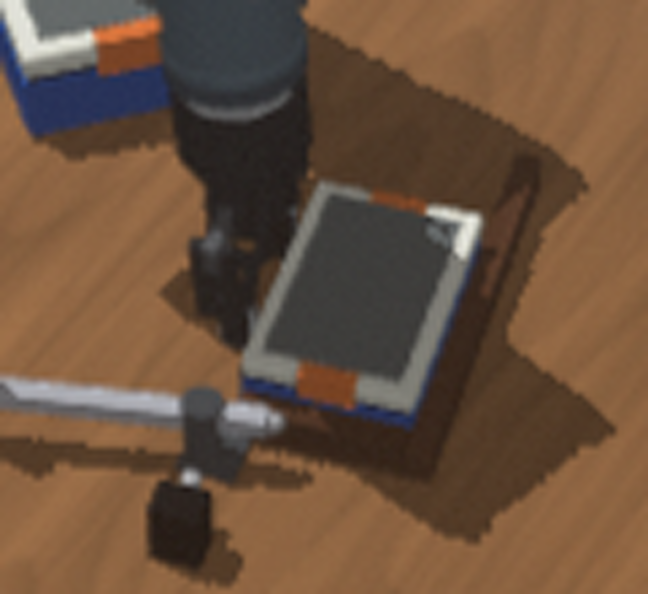

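Emit:
{"method": "drive_tool", "body": {"deltas": [{"slide": [-0.01,-0.02,0],"delta_rot": [0,0,0],"hand": 0.8},{"slide": [-0.01,-0.02,0],"delta_rot": [0,0,0],"hand": 0.8},{"slide": [-0.01,-0.01,0],"delta_rot": [0,0,0],"hand": 0.8},{"slide": [0,0,0],"delta_rot": [0,0,0],"hand": 0.8},{"slide": [0,0,0],"delta_rot": [0,0,0],"hand": 0.8}]}}

```text
time_s: 19.08
eef_pos: [0.5579, 0.0115, 0.0105]
eef_rot: [0.038, -0.122, 0.992, 0.004]
wrist_force: [-20.5, -1.4, 10.5]
opening: 0.8
```

```bash
python3 - <<'E'
import st
from h import *
snap('wrist','w11')
E
```

```text
t 19.07 dock [-110.6   74. ] z 0.0105 toolz [ 0.074  0.017 -0.997] yaw -166.01
F dock [-20.3   3.5] 10.5 q6 -2.054351928127272
```

View pics/w11.png

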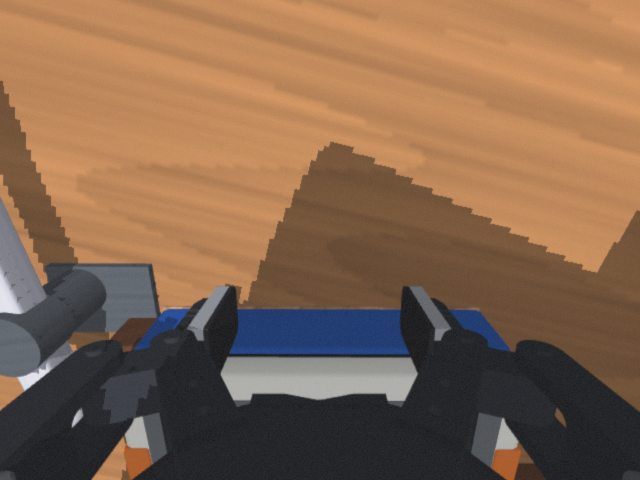

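```bash
python3 - <<'E'
from h import *
c=load('w11')
for p,z in [((167,310),0),((478,310),0),((150,319),0.026),((126,319),.026)]: print(p,dock(ray(c,*p,z)))
f=c['frame'][:,:,::-1]; cv2.imwrite('pics/w11z.png',cv2.resize(f[240:380,40:240],None,fx=4,fy=4,interpolation=cv2.INTER_CUBIC))
E
```

```text
(167, 310) [-98.8   1.6]
(478, 310) [-99.4 149.4]
(150, 319) [-110.4    7. ]
(126, 319) [-110.3   -2.5]
```

View pics/w11z.png

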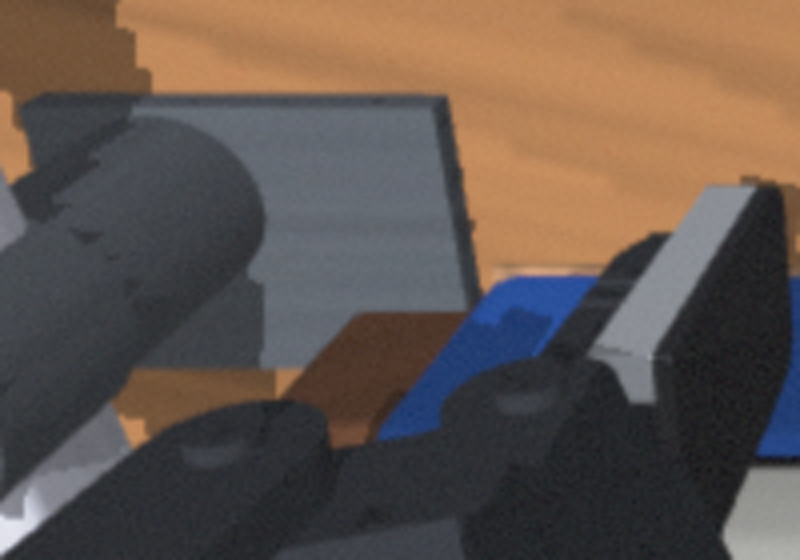

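Emit:
{"method": "drive_tool", "body": {"deltas": [{"slide": [0.1,0,-0.01],"delta_rot": [0,0,0],"hand": 0.8},{"slide": [0.2,0,-0.02],"delta_rot": [0,0,0],"hand": 0.8},{"slide": [0.6,0,-0.05],"delta_rot": [0,0.024,0],"hand": 0.8},{"slide": [0,0,-1],"delta_rot": [0,0,0],"hand": 0.8},{"slide": [0,0,-1],"delta_rot": [0,0,0],"hand": 0.8}]}}

```text
time_s: 19.75
eef_pos: [0.5187, -0.0004, 0.1137]
eef_rot: [0.007, -0.121, 0.993, -0.002]
wrist_force: [1.2, -0.3, 0.7]
opening: 0.803
```

```bash
python3 - <<'E'
import st
from h import *
snap('wrist','w12')
c=snap('scene','s12')
f=c['frame'][:,:,::-1]; cv2.imwrite('pics/s12z.png',cv2.resize(f[200:310,290:410],None,fx=5.4,fy=5.4,interpolation=cv2.INTER_CUBIC))
E
```

```text
t 19.75 dock [-151.5   71.8] z 0.1137 toolz [ 0.015 -0.003 -1.   ] yaw -166.07
F dock [ 1.1 -0.6] 0.7 q6 -2.0440271486824897
```

View pics/s12z.png

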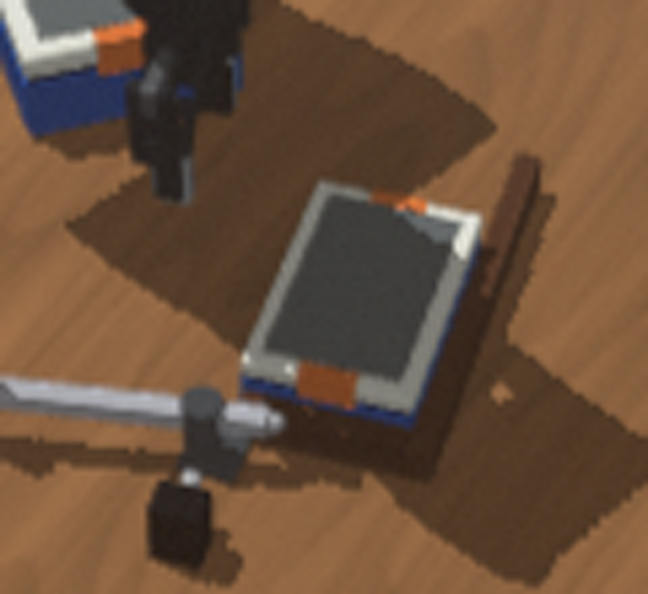

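View pics/w12.png

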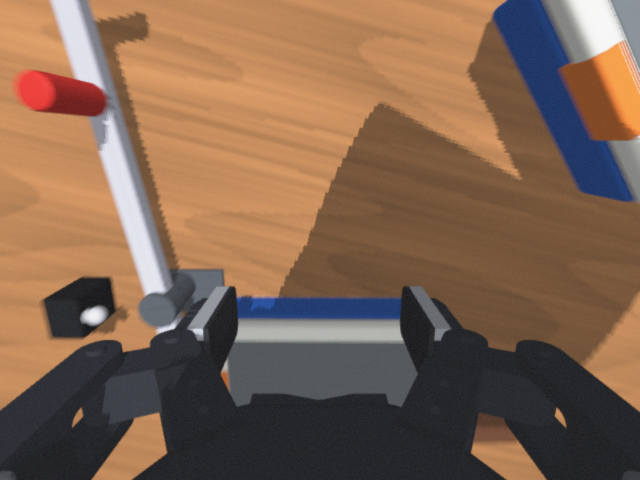

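```bash
python3 - <<'E'
from h import *
c=load('w12')
for n,p,z in [('knobtop',(39,90),.086),('pivot top',(160,305),.05),('bar base of knob',(103,105),.042)]:
  q=ray(c,*p,z); print(n,dock(q),q[:2])
P=dock(ray(c,*(39,90),.086))-np.array([-110,-34]); print(np.hypot(*P),np.degrees(np.arctan2(P[1],P[0]))-90)
for cam in ['t4']:
  c=load(cam); f=c['frame'].astype(int); m=((f[...,0]>110)&(f[...,1]<70)&(f[...,2]<70))[200:300,330:400]
  ys,xs=np.nonzero(m); print(len(xs),xs.mean()+330,ys.mean()+200, dock(ray(c,xs.mean()+330,ys.mean()+200,.075)))
E
```

```text
knobtop [-239.5  -53.4] [ 0.46316219 -0.14294264]
pivot top [-116.4  -30. ] [ 0.57711964 -0.09092641]
bar base of knob [-236.8  -51.3] [ 0.4652729 -0.1403257]
130.94506481727365 -261.4800522623486
13 363.2307692307692 254.46153846153845 [-241.1  -51.9]
```

Emit:
{"method": "drive_tool", "body": {"deltas": [{"slide": [0.58,-0.83,0],"delta_rot": [0,0,0],"hand": 0.8},{"slide": [0.58,-0.83,0],"delta_rot": [0,0,0],"hand": 0.8},{"slide": [0.58,-0.83,0],"delta_rot": [0,0,0],"hand": 0.8},{"slide": [0,0,0],"delta_rot": [0,0,-0.046],"hand": 0.8},{"slide": [0,0,0],"delta_rot": [0,0,0],"hand": 0.8}]}}

```text
time_s: 20.48
eef_pos: [0.4643, -0.1428, 0.1122]
eef_rot: [0.007, -0.191, 0.981, -0.003]
wrist_force: [0.5, 0.6, 0.2]
opening: 0.797
```

```bash
python3 - <<'E'
import st
from h import *
snap('wrist','w13')
E
```

```text
t 20.48 dock [-238.4  -53.4] z 0.1122 toolz [ 0.015 -0.004 -1.   ] yaw -157.93
F dock [0.6 0.4] 0.2 q6 -2.505026640354172
```

View pics/w13.png

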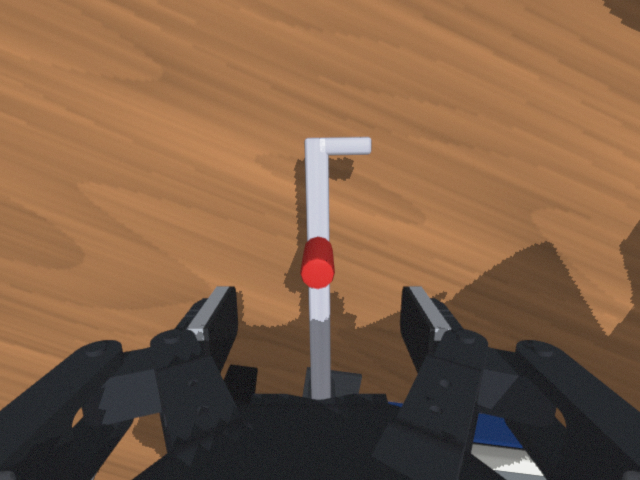

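Emit:
{"method": "drive_tool", "body": {"deltas": [{"slide": [0,0,0.5],"delta_rot": [0,0.004,0],"hand": 0.8},{"slide": [0,0,0.45],"delta_rot": [0,0,0],"hand": 0.8},{"slide": [0,0,0.22],"delta_rot": [0,0,0],"hand": 0.5},{"slide": [0,0,0],"delta_rot": [0,0,0],"hand": 0},{"slide": [0,0,0],"delta_rot": [0,0,0],"hand": 0}]}}

```text
time_s: 21.15
eef_pos: [0.4652, -0.1424, 0.0544]
eef_rot: [0.001, -0.193, 0.981, -0.004]
wrist_force: [-0.4, -0.3, -0.3]
opening: 0.195
```

Emit:
{"method": "drive_tool", "body": {"deltas": [{"slide": [0,0,0],"delta_rot": [0,0,0],"hand": 0},{"slide": [0,0,0],"delta_rot": [0,0,0],"hand": 0},{"slide": [0,0,0],"delta_rot": [0,0,0],"hand": 0},{"slide": [0,0,0],"delta_rot": [0,0,0],"hand": 0},{"slide": [0,0,0],"delta_rot": [0,0,0],"hand": 0}]}}

```text
time_s: 21.78
eef_pos: [0.4652, -0.1425, 0.0543]
eef_rot: [0.001, -0.193, 0.981, -0.004]
wrist_force: [0.3, 1.7, 6.3]
opening: 0.19
```

```bash
python3 - <<'E'
import st
from h import *
snap('wrist','w14')
E
```

```text
t 21.77 dock [-237.4  -53.4] z 0.0543 toolz [ 0.003 -0.008 -1.   ] yaw -157.78
F dock [0.7 1.6] 6.3 q6 -2.4928465387734238
```

View pics/w14.png

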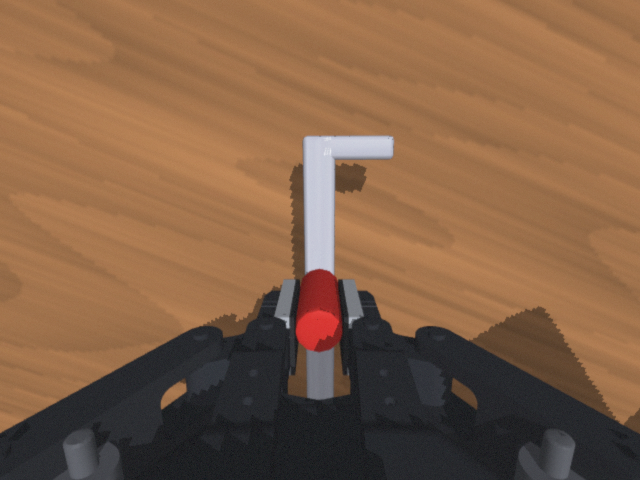

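Emit:
{"method": "drive_tool", "body": {"deltas": [{"slide": [-0.014,0.27,0],"delta_rot": [0,0,0.0333],"hand": 0},{"slide": [-0.014,0.27,0],"delta_rot": [0,0,0.0333],"hand": 0},{"slide": [-0.014,0.27,0],"delta_rot": [0,0,0.0333],"hand": 0},{"slide": [-0.014,0.27,0],"delta_rot": [0,0,0.0333],"hand": 0},{"slide": [0,0,0],"delta_rot": [0,0,0],"hand": 0}]}}

```text
time_s: 22.45
eef_pos: [0.4555, -0.0893, 0.0542]
eef_rot: [0.002, 0.015, 1.0, -0.004]
wrist_force: [-3.1, 0.6, 9.8]
opening: 0.189
```

```bash
cat > kp.py <<'E'
import st
from h import *
P=dock(st.p)-np.array([-110,-34]); th=-np.degrees(np.arctan2(P[0],P[1])); 
print('r',np.hypot(*P),'theta',th if 1 else 0,'-> angle',np.degrees(np.arctan2(-P[0],P[1])), 'bar yaw expected', 103.8+np.degrees(np.arctan2(-P[0],P[1])))
E
python3 kp.py
```

```text
t 22.45 dock [-234.1    0.6] z 0.0542 toolz [ 0.003 -0.009 -1.   ] yaw 178.23
F dock [-2.8  1.4] 9.8 q6 -1.980478909793976
r 128.8331090985543 theta 74.4211356989557 -> angle 74.4211356989557 bar yaw expected 178.2211356989557
```

Emit:
{"method": "drive_tool", "body": {"deltas": [{"slide": [-0.014,0.27,0],"delta_rot": [0,0,0.0333],"hand": 0},{"slide": [-0.014,0.27,0],"delta_rot": [0,0,0.0333],"hand": 0},{"slide": [-0.014,0.27,0],"delta_rot": [0,0,0.0333],"hand": 0},{"slide": [-0.014,0.27,0],"delta_rot": [0,0,0.0333],"hand": 0},{"slide": [-0.014,0.27,0],"delta_rot": [0,0,0.0333],"hand": 0}]}}

```text
time_s: 23.08
eef_pos: [0.475, -0.0254, 0.0542]
eef_rot: [0.003, 0.275, 0.961, -0.004]
wrist_force: [-3.0, 0.3, 14.5]
opening: 0.19
```

```bash
python3 kp.py
```

```text
t 23.07 dock [-199.9   58. ] z 0.0542 toolz [ 0.003 -0.009 -1.   ] yaw 148.07
F dock [-2.9  1. ] 14.5 q6 -1.3068148058974387
r 128.6312947925193 theta 44.33856079254069 -> angle 44.33856079254069 bar yaw expected 148.1385607925407
```

Emit:
{"method": "drive_tool", "body": {"deltas": [{"slide": [-0.014,0.27,-0.02],"delta_rot": [0,0,0.0333],"hand": 0},{"slide": [-0.014,0.27,-0.02],"delta_rot": [0,0,0.0333],"hand": 0},{"slide": [-0.014,0.27,0],"delta_rot": [0,0,0.0333],"hand": 0},{"slide": [0,0,0],"delta_rot": [0,0,0],"hand": 0},{"slide": [0,0,0],"delta_rot": [0,0,0],"hand": 0}]}}

```text
time_s: 23.7
eef_pos: [0.5008, 0.0044, 0.0544]
eef_rot: [0.003, 0.419, 0.908, -0.003]
wrist_force: [2.4, -4.2, -3.7]
opening: 0.191
```

```bash
python3 - <<'E'
import kp
from h import *
snap('wrist','w15')
c=snap('scene','s15')
f=c['frame'][:,:,::-1]; cv2.imwrite('pics/s15z.png',cv2.resize(f[200:310,290:410],None,fx=5.4,fy=5.4,interpolation=cv2.INTER_CUBIC))
E
```

```text
t 23.7 dock [-167.8   80.7] z 0.0544 toolz [ 0.003 -0.009 -1.   ] yaw 130.42
F dock [ 1.4 -4.6] -3.7 q6 -0.92314736645705
r 128.44037527195255 theta 26.744598644931724 -> angle 26.744598644931724 bar yaw expected 130.5445986449317
```

View pics/w15.png

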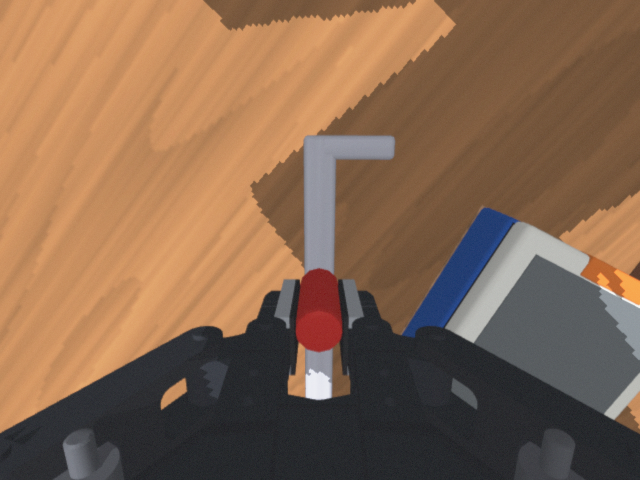

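View pics/s15z.png

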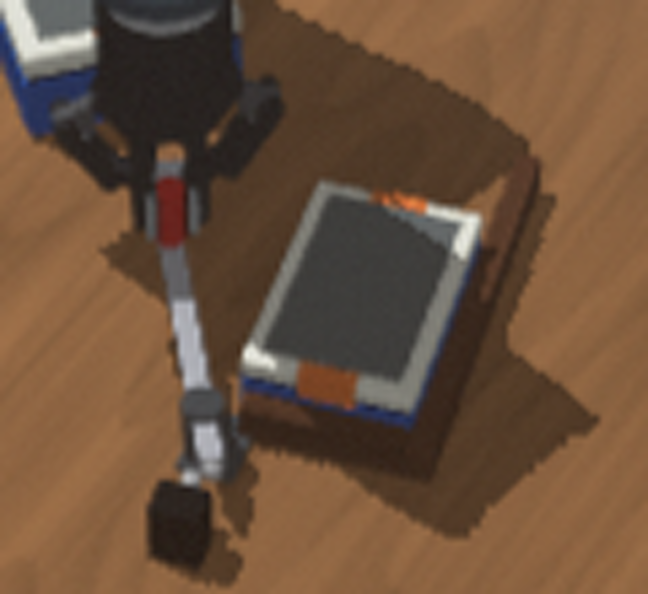

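Emit:
{"method": "drive_tool", "body": {"deltas": [{"slide": [-0.01,0.224,0],"delta_rot": [0,0,0.0278],"hand": 0},{"slide": [-0.01,0.224,0],"delta_rot": [0,0,0.0278],"hand": 0},{"slide": [-0.01,0.224,0],"delta_rot": [0,0,0.0278],"hand": 0},{"slide": [-0.01,0.224,0],"delta_rot": [0,0,0.0278],"hand": 0},{"slide": [0,0,0],"delta_rot": [0,0,0],"hand": 0}]}}

```text
time_s: 24.42
eef_pos: [0.5395, 0.0269, 0.0544]
eef_rot: [0.004, 0.571, 0.821, -0.003]
wrist_force: [2.4, -5.4, -0.9]
opening: 0.191
```

```bash
python3 - <<'E'
import kp
from h import *
snap('wrist','w16')
E
```

```text
t 24.43 dock [-124.8   93.4] z 0.0544 toolz [ 0.003 -0.009 -1.   ] yaw 110.39
F dock [ 1.  -5.8] -0.9 q6 -0.5155802218894032
r 128.25677370026116 theta 6.626322931198037 -> angle 6.626322931198037 bar yaw expected 110.42632293119803
```

View pics/w16.png

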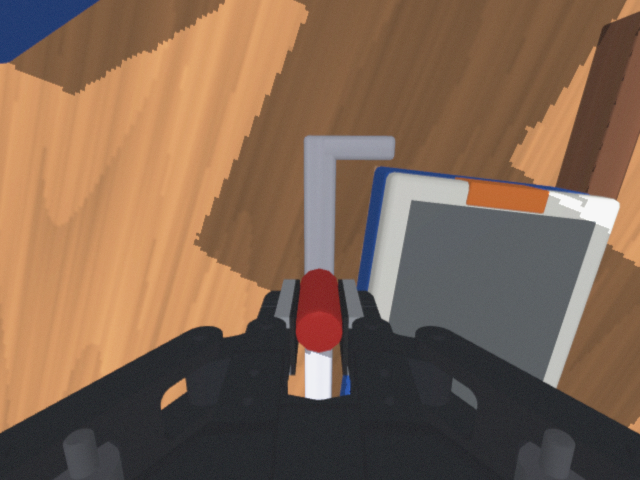

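Emit:
{"method": "drive_tool", "body": {"deltas": [{"slide": [-0.004,0.1,0],"delta_rot": [0,0,0.0125],"hand": 0},{"slide": [-0.002,0.1,0],"delta_rot": [0,0,0.0125],"hand": 0},{"slide": [0,0.05,0],"delta_rot": [0,0,0.0062],"hand": 0},{"slide": [0,0.02,0],"delta_rot": [0,0,0.0025],"hand": 0},{"slide": [0,0,0],"delta_rot": [0,0,0],"hand": 0}]}}

```text
time_s: 25.1
eef_pos: [0.5518, 0.0307, 0.0544]
eef_rot: [0.004, 0.613, 0.79, -0.003]
wrist_force: [2.7, -4.7, -2.7]
opening: 0.193
```

```bash
python3 - <<'E'
import kp
from h import *
snap('wrist','w17')
E
```

```text
t 25.1 dock [-112.    94.1] z 0.0544 toolz [ 0.002 -0.009 -1.   ] yaw 104.37
F dock [ 1.5 -5.2] -2.7 q6 -0.3998244497576085
r 128.11561185117137 theta 0.8944750152753366 -> angle 0.8944750152753366 bar yaw expected 104.69447501527533
```

View pics/w17.png

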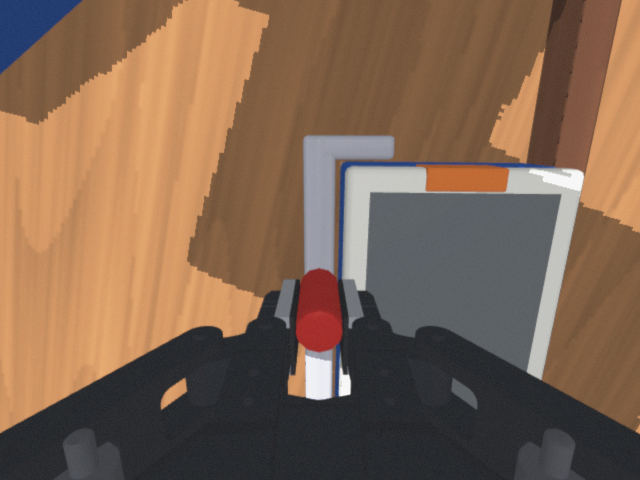

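Emit:
{"method": "drive_tool", "body": {"deltas": [{"slide": [0,0.02,0],"delta_rot": [0,0,0.0025],"hand": 0},{"slide": [0,0.02,0],"delta_rot": [0,0,0.0025],"hand": 0},{"slide": [0,0,0],"delta_rot": [0,0,0],"hand": 0},{"slide": [0,0,0],"delta_rot": [0,0,0],"hand": 0},{"slide": [0,0,0],"delta_rot": [0,0,0],"hand": 0}]}}

```text
time_s: 25.78
eef_pos: [0.5528, 0.0309, 0.0543]
eef_rot: [0.003, 0.619, 0.785, -0.004]
wrist_force: [-0.8, -6.4, 0.9]
opening: 0.187
```

```bash
python3 kp.py
```

```text
t 25.77 dock [-111.    94.1] z 0.0543 toolz [ 0.    -0.009 -1.   ] yaw 103.5
F dock [-2.3 -6. ] 0.9 q6 -0.38297656982503125
r 128.10390314116114 theta 0.44726475947907285 -> angle 0.44726475947907285 bar yaw expected 104.24726475947907
```

Emit:
{"method": "drive_tool", "body": {"deltas": [{"slide": [0,0,0],"delta_rot": [0,0,0],"hand": 0.4},{"slide": [0,0,0],"delta_rot": [0,0,0],"hand": 0.5},{"slide": [0,0,-0.5],"delta_rot": [0,0,0],"hand": 0.5},{"slide": [0,0,-1],"delta_rot": [0,0,0],"hand": 0.5},{"slide": [0,0,-1],"delta_rot": [0,0,0],"hand": 0.5}]}}

```text
time_s: 26.4
eef_pos: [0.553, 0.0335, 0.1803]
eef_rot: [0.003, 0.62, 0.785, -0.003]
wrist_force: [1.8, -0.3, -1.2]
opening: 0.499
```

Emit:
{"method": "drive_tool", "body": {"deltas": [{"slide": [-0.8,0,-0.6],"delta_rot": [0,0,0],"hand": 0.5},{"slide": [-0.8,0,-0.5],"delta_rot": [0,0,0],"hand": 0.5},{"slide": [-0.8,0,0],"delta_rot": [0,0,0],"hand": 0.5},{"slide": [0,0,0],"delta_rot": [0,0,0],"hand": 0.5},{"slide": [0,0,0],"delta_rot": [0,0,0],"hand": 0.5}]}}

```text
time_s: 27.02
eef_pos: [0.5807, -0.0825, 0.2348]
eef_rot: [0.002, 0.62, 0.784, -0.002]
wrist_force: [0.0, -0.7, -0.3]
opening: 0.508
```

```bash
python3 - <<'E'
import st
from h import *
snap('wrist','w18');snap('top','t18')
c=snap('scene','s18')
f=c['frame'][:,:,::-1]; cv2.imwrite('pics/s18z.png',cv2.resize(f[200:310,290:410],None,fx=5.4,fy=5.4,interpolation=cv2.INTER_CUBIC))
E
```

```text
t 27.02 dock [-110.9  -22.7] z 0.2348 toolz [ 0.001 -0.007 -1.   ] yaw 103.34
F dock [-0.1 -0.7] -0.3 q6 -0.5715506474719939
```

View pics/w18.png

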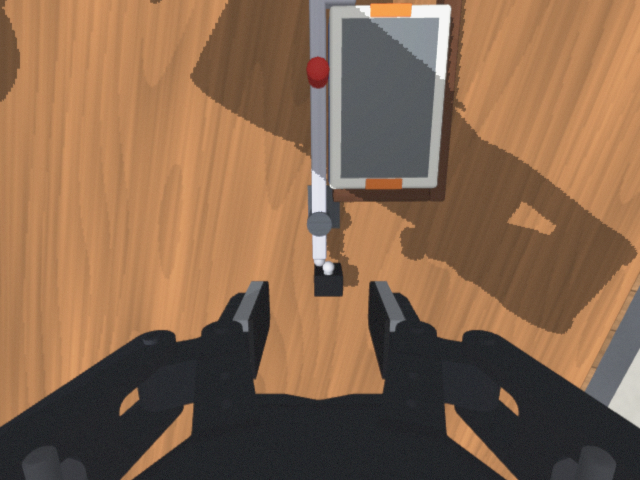

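View pics/s18z.png

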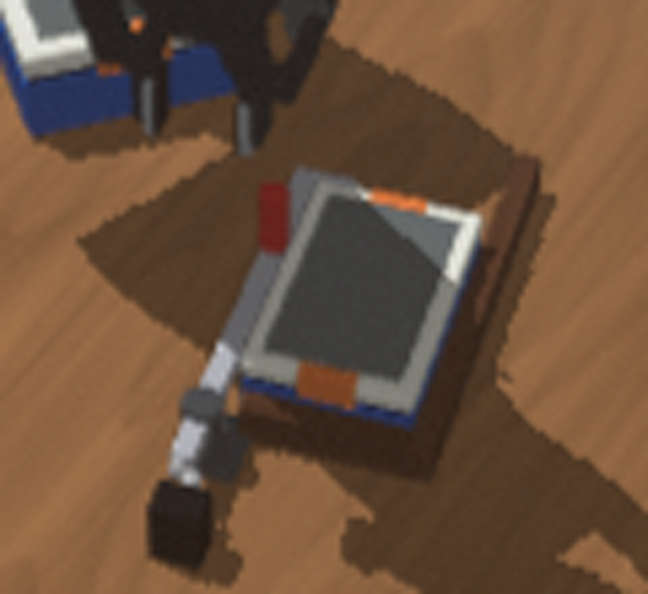

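View pics/t18.png

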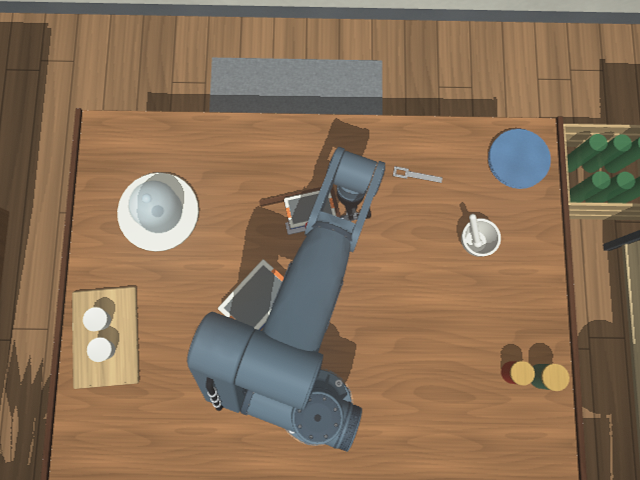

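```bash
python3 - <<'E'
from h import *
c=load('w18')
L=[(330,7),(450,6),(437,187),(330,188)]
D=[dock(ray(c,*p,.048)) for p in L]; print('lid',D,sum(D)/4)
f=c['frame']
for z,v in [(.042,10),(.042,40),(.042,140),(.042,165)]:
  r=f[v,295:340].astype(int); print(v,[tuple(x) for x in r[8:40:2]][:16])
print('knob top',dock(ray(c,317,67,.086)))
for p in [(311,20),(311,150)]: print(dock(ray(c,*p,.042)))
# rails outer edges
print('side rail outer bottom',dock(ray(c,345,200,.026)),dock(ray(c,443,199,.026)),'far outer',dock(ray(c,447,160,.026)))
a=load('top0')['frame'].astype(int);b=load('t18')['frame'].astype(int)
d=np.abs(a-b).max(2)
for n,(x0,x1,y0,y1) in dict(cloche=(110,205,165,255),opener=(388,446,160,188),mortar=(455,508,200,262)).items(): print(n,(d[y0:y1,x0:x1]>40).mean())
g=f[:,:,::-1]; cv2.imwrite('pics/w18z.png',cv2.resize(g[0:300,280:480],None,fx=2,fy=2,interpolation=cv2.INTER_CUBIC))
E
```

```text
lid [array([-100.5,  147.9]), array([ -2.9, 147.8]), array([-1.4,  0.9]), array([-100.4,    0.7])] [-51.3    74.325]
10 [(np.int64(110), np.int64(82), np.int64(55)), (np.int64(110), np.int64(80), np.int64(58)), (np.int64(112), np.int64(82), np.int64(54)), (np.int64(118), np.int64(111), np.int64(114)), (np.int64(142), np.int64(143), np.int64(154)), (np.int64(143), np.int64(144), np.int64(155)), (np.int64(144), np.int64(145), np.int64(155)), (np.int64(141), np.int64(144), np.int64(154)), (np.int64(140), np.int64(143), np.int64(153)), (np.int64(142), np.int64(143), np.int64(153)), (np.int64(144), np.int64(143), np.int64(154)), (np.int64(114), np.int64(108), np.int64(111)), (np.int64(105), np.int64(77), np.int64(55)), (np.int64(120), np.int64(103), np.int64(90)), (np.int64(166), np.int64(167), np.int64(163)), (np.int64(183), np.int64(183), np.int64(181))]
40 [(np.int64(113), np.int64(83), np.int64(57)), (np.int64(109), np.int64(79), np.int64(55)), (np.int64(108), np.int64(80), np.int64(56)), (np.int64(106), np.int64(92), np.int64(87)), (np.int64(138), np.int64(139), np.int64(150)), (np.i
[... 1484 characters left out ...]
(111)), (np.int64(139), np.int64(141), np.int64(151)), (np.int64(140), np.int64(140), np.int64(151)), (np.int64(139), np.int64(140), np.int64(152)), (np.int64(137), np.int64(138), np.int64(149)), (np.int64(136), np.int64(136), np.int64(147)), (np.int64(139), np.int64(140), np.int64(152)), (np.int64(129), np.int64(130), np.int64(138)), (np.int64(108), np.int64(81), np.int64(63)), (np.int64(93), np.int64(102), np.int64(119)), (np.int64(163), np.int64(165), np.int64(160)), (np.int64(177), np.int64(178), np.int64(173))]
knob top [-111.3   96.4]
[-116.2  140.4]
[-117.6   34.8]
side rail outer bottom [-84.8 -14.2] [ 12.8 -14. ] far outer [13.4 24. ]
cloche 0.0
opener 0.0
mortar 0.20663420572124164
```

View pics/w18z.png

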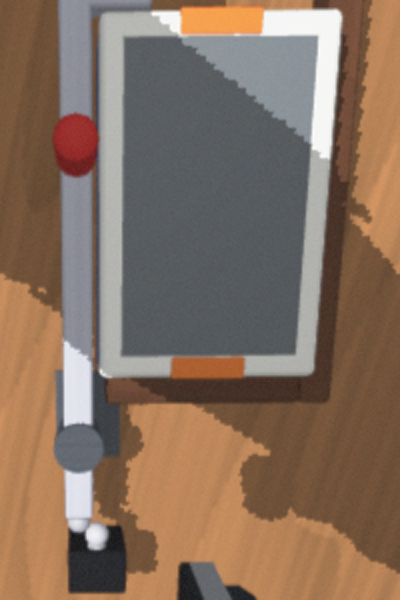

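```bash
python3 -c "
from bench import ctrl
print(ctrl.hand_in())"
```

```text
the job is handed in; nothing more can be done
None
```

I docked the bento box in the corner, shut the keeper bar round it, and handed in at about 27 s of the 72 s. The hand-in gave no verdict.

**What I did**
1. I nudged the box about 54 mm towards the far rail, so that it overlapped the side rail well.
2. I pushed it against the side rail and held it there, reading about 21 N at the wrist.
3. I slid it along to the far rail and pressed it, reading about 20 N at the wrist. The first build-up at the far rail showed the fingers pushing the box about 3 N away from the side rail. I shifted them back the other way while still pressing, and a close-up then showed no gap at the side rail.
4. I gripped the red knob and swung the keeper through about 98° to shut, then released it and moved the arm clear.

**Last checks**
- **Box:** its centre measured (-51.3, 74.3) mm in the dock frame, against (-50, 75) wanted. It stood upright in the pictures.
- **Keeper:** the bar was within about 1° of parallel to the dock's y axis, and its tail was past the detent ball. I judged the click from the picture alone.
- **Bystanders:** the cloche and opener areas were unchanged in the top view. The mortar area did differ, which I put down to the arm's shadow lying over it in the first picture. The mortar itself is at the same pixel position.

**Uncertain:** the measured far edge of the lid was off square by about 1.5 mm, while its near edge was straight. That is within the camera's roughly 2 mm accuracy, so it does not prove a gap. It also means the 2.5 mm corner limits were only checked to about that accuracy.

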